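# Set up the mount cutter for the red size

### The arm

A 6-joint arm with a two-finger parallel gripper is mounted at the origin on the work surface. World frame = base frame: x ahead of the robot, y to its left, z up, the work surface at z = 0. Lengths are in mm, angles in rad, forces in N, time in s.
With the tool pointing down it reaches from about 350 to 950 mm from the base axis. Payload 17.4 kg.
Tool frame: the origin (TCP) lies between the finger pads; the fingertips stand 19 mm ahead of it and the grasp point (between the pads) is the TCP; x points along the fingers, z is the direction in which the jaws open and shut, and the axes are right-handed (so a half turn about x gives the same grasp; the last joint's range is limited). The gripper opens to 93 mm and grips with 3 to 60 N. Pads are 15 mm wide; open, the fingers measure 128 mm over their backs; the gripper's body (75 mm by 188 mm) begins 65 mm behind the grasp point.
Start: joints at [-1.29, 0.116, 1.442, -0, 1.584, -0.038], TCP at [211.554, -640.997, 237.646] pointing down, gripper open.
Joint ranges: [-2.83, 2.83], [-0.83, 2.19], [0.07, 2.5], [-1.14, 4.28], [0.01, 3], [-2.97, 2.97]. Speed limits (rad/s): [1.89, 1.89, 2.22, 3.14, 3.14, 3.14].

### API

Orientations are given as a unit quaternion [w, x, y, z].
In Python, from rig import env gives the robot as it stands.
- The arm moves only by the tool servo_tool, never from a script. Its argument "rows" is a list that holds one entry, the list of rows, each a list of 7 numbers: the shift along the tool's x, y, z in units of 40 mm (1.0 is 40 mm), then the turn, a rotation vector about the tool's x, y, z in degrees, then the finger opening in mm, from 0 to 93. In form: [[[tx, ty, tz, ax, ay, az, gripper], ...]]. A call has 1 to 10 rows; each row is the pose to reach, as a shift and turn from the pose commanded when the call began, along the tool's axes at that moment; what a row does not reach only later rows make up. A row lasts 1/8 s, in which the tool goes at most 62.5 mm and 10.7 degrees, less where a joint would pass 70% of its speed; a pose out of reach is approached as far as the arm can. A call with a gripper value outside its range is refused whole. The fingers move at their own pace and stop on an object; "newtons" is the grip in N (left out, the last holds). Time passes only in rows, so rows that repeat a pose let the fingers close. It gives the time, the measured TCP pose, the force and the opening at its end, in the units of the state.
- env.observe(): the state, without advancing time (a new reading comes with each control period).
- env.camera(name): name is "side" or "top" or "wrist"; returns the picture (420x560x3 uint8, red, green, blue); there is no depth.
- env.get_calibration(name): a dict with "mtx" (3x3 intrinsics, pixels), "k1" (the pictures are not rectified: a ray, as slopes to the right and down, at radius r is drawn at 1 + k1 r^2 times it, then the intrinsics apply), "R" (3x3) and "t" (3): a world point X has camera coordinates R X + t. Camera axes: x right, y down, z forward; pixel columns grow to the right and rows downward; lengths in mm; the calibration is good to about 2 mm. A picture is of the moment at which its call begins: read the wrist's pose just before it. get_calibration takes no time and is no camera call; for the wrist camera it gives the pose at the moment of the call.
- env.finish_job(): hands the job in, once; it reports no verdict.
The state is a dict: "t": time; "joints": joint angles; "joint_vel": joint speeds; "effort": joint torques, N m; "ee_pos": TCP position; "tool_rot": TCP orientation; "wrist_force": force on the tool from outside, world axes, zero at the start; "wrist_torque": the same for the moment, N m; "finger_gap": finger opening in mm.
Only numpy, scipy, OpenCV 4.12 (cv2) and the standard library are available. Lean on these libraries where they do the work, as an engineer would, in place of code of your own. Each camera call takes 0.05 s, during which the arm holds its last target.

### The job

Set the mount cutter up for the red size. With its black knob, turn the margin drive until the pointer of the fence meets the red clip on the margin scale (do not push the fence by hand). Also hook the red cutter head over the rib of the guide bar, on the bare stretch at the left end of the bar where it is clear of the mount card, its white index towards you, and slide it along the bar, without lifting it off again over the card, until the index meets the red rider; leave it sitting fully down on the bar, let go of everything, and leave the paints, bottles, brush and paperweight where they stand.

Things in the scene. Friction and masses are not known exactly. Their poses are not given: they have to be found in the camera images.
- margin_knob (a joint): angle of the margin knob in rad, growing as it turns clockwise seen from above. It is geared to the fence: each rad moves fence and pointer 10 mm along the cutter's +x, away from the robot (clockwise = away). End stops at -3.2 and +3.2; it stays where it is left (friction 0.12 N m)
- knob_grip (a point): black fluted round knob, upright axis, 40 mm diameter, 32 mm high; this point lies on its axis at the height to grip, 12 mm below its top, 67 mm above the table. Below the knob is a grey block 50 x 50 mm whose top lies 25 mm below this point; room for the fingers from above all round
- pointer_tip (a point): tip of the black cone pointer that moves with the fence along the margin scale (a white strip with ticks on the right-hand side of the board, beyond the knob)
- margin_red: red clip on the margin scale, 5 mm wide along the scale and 15 mm long; fixed. Origin: middle of its underside; its x axis runs along the scale, the way that the pointer moves. The pointer meets it when the tip lies beside it: same x in this frame, tip about 9 mm to its +y
- margin_blue: blue clip on the margin scale, same shape: the setting of another size, not wanted now
- fence: aluminium fence, a bar 16 x 420 x 12 mm along the cutter's y on the near half of the board, with a steel rack along x at its right end; it slides along x, driven by the knob. Origin: on its centre line, on the board
- cutter: mount cutter: grey board 300 mm (x) by 600 mm (y), top 22 mm above the table; fixed during the job. Origin: centre of its underside; x away from the robot, y to the left along the guide bar. The pink mount card (1.5 mm, fixed) lies under the bar from x = -5 to 195 mm, y = -150 to +100 mm; the bar is bare from y = +100 to +264 mm, where a black end bracket 30 mm high begins
- rib_mid (a point): guide bar of aluminium, along the cutter's y: flange 70 mm wide and an upright steel rib on it, 6 mm thick, 14 mm high, round on top, 530 mm long. The head slides on it easily. This point: middle of the length, centre of the rib's thickness, on the top of the flange (30 mm above the table); axes as the cutter's
- bar_red: red rider on the white rule of the guide bar's near flange, 6 mm wide along the bar (y), 14 mm long, 2.5 mm high; fixed. Origin: middle of its underside, axes as the cutter's; it lies 24 mm from the rib, towards the robot
- bar_blue: blue rider on the same rule, same shape: another size, not wanted now
- head_grip (a point): loose red cutter head, 0.2 to 0.4 kg; this point is the centre of its upright black handle, 24 mm (head's x) by 42 mm (head's y) by 41 mm high, 57 mm above the head's underside; the handle stands 40 mm free above the red body. Axes: x from the white index towards the blade side, y along the bar when hooked on, z up
- head_slot (a point): point at the head's underside in the middle of its slot; from head_grip it is 15 mm towards -x and 57 mm down; same axes. Red body x -12 to +42 mm (blade holder to +51), 62 mm along y, 34 mm high. The slot runs along y, 9.4 mm wide, 18 mm deep, open below with rounded edges. Hooked on and fully down, this point lies on the rib's centre line at rib_mid's height, axes along the cutter's
- index_tip (a point): tip of the head's white index cone, on the lip side: 26 mm from the slot's middle towards the head's -x, 10 mm above the underside, at the middle of its length; when hooked on it passes about 5 mm above the riders
- bowl: white paint bowl, 76 mm across, 42 mm high; loose bystander. Origin: centre of its underside
- bottle_a: green painted bottle, 56 mm diameter, 135 mm high; loose bystander. Origin: centre of its underside
- bottle_b: slim red painted bottle, 42 mm diameter, 150 mm high, standing on the cutter's board between its near edge and the fence; loose bystander. Origin: centre of its underside
- bottle_c: amber painted bottle, 66 mm diameter, 190 mm high, on the table to the right of the cutter; loose bystander. Origin: centre of its underside
- paint_jar: paint jar with yellow cap, 50 mm diameter, 62 mm high, standing on the cutter's board right beside the knob (its axis 75 to 85 mm from the knob's); loose bystander. Origin: centre of its underside
- paperweight: brass paperweight, 36 mm diameter, 29 mm high, on the mount card behind the guide bar; loose bystander. Origin: centre of its underside
- brush: paint brush 180 mm long lying on the table to the right of the cutter; loose bystander. Origin: middle of its length

How it is judged (in metres and radians):
At the end, for the whole second after the job is handed in: Pointer tip level with the red clip within 2.5 mm, knob at rest; head hooked over the rib, upright and in line with the bar (0.06 rad), fully down (2.5 mm), index side towards the robot and its index within 3 mm of the middle of the red rider along the bar (x of pointer_tip in the frame of margin_red between -0.0025 and 0.0025 m and y of index_tip in the frame of bar_red between -0.003 and 0.003 m and x of index_tip in the frame of bar_red between -0.006 and 0.006 m and x of head_slot in the frame of rib_mid between -0.003 and 0.003 m and z of head_slot in the frame of rib_mid between -0.0025 and 0.0025 m and angle between the y axis of head_slot and the y axis of rib_mid, either way round below 0.06 rad and angle between head_slot's own z axis and vertical below 0.06 rad and velocity of joint margin_knob between -0.05 and 0.05 rad/s); the robot touches nothing.
It fails at once if the head is over the mount card while lifted off the bar by more than 8 mm (y of head_slot in the frame of rib_mid between -0.2 and 0.1 m and x of head_slot in the frame of rib_mid between -0.06 and 0.16 m and z of head_slot in the frame of rib_mid above 0.008 m).
It fails at once if the fence is pushed by the robot (over 4 N) (contact force between fence and the fingers above 4 N or contact force between fence and the arm above 4 N).
It fails at once if a bystander is knocked: moved over 20 mm or tipped (distance of any of bowl, bottle_a, bottle_b, bottle_c, paint_jar, paperweight, brush from where it was at the start of the episode above 0.02 m or angle between any of bowl, bottle_a, bottle_b, bottle_c, paint_jar, paperweight's own z axis and vertical above 0.3 rad).
It also fails if it takes over 72 s, if anything falls off the work surface, if the arm or the gripper's body presses on something with over 40 N, if the wrist force passes 120 N, or if a joint passes its speed limit or range.

## Working session

There is one attempt and no reset: what is moved stays moved. The work goes in short steps, Python scripts to look and compute and a tool call to move; the robot and the scene stay as the last step left them, time stands still between calls to the robot, and variables do not carry over. Pictures are saved under pics/ and viewed, and the job is handed in when it is done.

Besides the shell and the picture viewer there is one more tool, called after "Call:" by a JSON object that holds its "name" and its "arguments". servo_tool: Moves the arm, as the interface text tells. Its arguments: {"type":"object","properties":{"rows":{"type":"array","items":{"type":"array","items":{"type":"array","items":{"type":"number"}}}},"newtons":{"type":"number"}},"required":["rows"]}

```bash
mkdir -p pics; ls; cat > h.py <<'E'
import numpy as np, cv2
from rig import env
def snap(n,f):
    c=env.get_calibration(n); im=env.camera(n); cv2.imwrite('pics/'+f+'.png',im[:,:,::-1]); 
    np.savez('pics/'+f+'.npz',im=im,mtx=c['mtx'],k1=c['k1'],R=c['R'],t=c['t']); return im,c
def load(f):
    d=np.load('pics/'+f+'.npz'); return d['im'],{k:d[k] for k in('mtx','k1','R','t')}
def ray(c,u,v):
    K=np.array(c['mtx']);k1=float(c['k1'])
    p=cv2.undistortPoints(np.array([[[u,v]]],float),K,np.array([k1,0,0,0.]))[0,0]
    R=np.array(c['R']);t=np.array(c['t']).ravel()
    d=R.T@np.array([p[0],p[1],1]);return -R.T@t,d/np.linalg.norm(d)
def onz(c,u,v,z):
    o,d=ray(c,u,v);return o+d*(z-o[2])/d[2]
def tri(*rs):
    A=np.zeros((3,3));b=np.zeros(3)
    for o,d in rs:
        P=np.eye(3)-np.outer(d,d);A+=P;b+=P@o
    X=np.linalg.solve(A,b);return X,[float(np.linalg.norm((np.eye(3)-np.outer(d,d))@(X-o))) for o,d in rs]
def proj(c,X):
    R=np.array(c['R']);t=np.array(c['t']).ravel();x=R@np.array(X,float)+t;a=x[:2]/x[2]
    a=a*(1+float(c['k1'])*(a@a));K=np.array(c['mtx']);return K[0,0]*a[0]+K[0,2],K[1,1]*a[1]+K[1,2]
E
python3 - <<'E'
from h import *
np.set_printoptions(precision=3,suppress=True)
print(env.observe())
for n in('side','top','wrist'):
    im,c=snap(n,n+'0');print(n,c)
E
```

```text
pics
{'t': 0.0, 'joints': array([-1.29 ,  0.117,  1.442, -0.   ,  1.584, -0.038]), 'joint_vel': array([-0.001, -0.001, -0.   , -0.   ,  0.   , -0.   ]), 'effort': array([ -0.005, -72.127, -62.262,   0.078,   0.024,  -0.   ]), 'ee_pos': array([ 211.488, -640.812,  236.868]), 'tool_rot': array([ 0.573,  0.415,  0.573, -0.414]), 'wrist_force': array([-0.699, -0.794,  0.107]), 'wrist_torque': array([ 0.07 , -0.006, -0.061]), 'finger_gap': 93.06865352251668}
side {'mtx': array([[538.288,   0.   , 288.16 ],
       [  0.   , 538.288, 213.782],
       [  0.   ,   0.   ,   1.   ]]), 'k1': -0.15209896989763427, 'R': array([[-0.87 , -0.492, -0.019],
       [-0.302,  0.564, -0.768],
       [ 0.389, -0.663, -0.64 ]]), 't': array([ 473.891,  245.134, 1280.986])}
top {'mtx': array([[509.366,   0.   , 284.667],
       [  0.   , 509.366, 209.748],
       [  0.   ,   0.   ,   1.   ]]), 'k1': -0.140167116767326, 'R': array([[ 0.024, -1.   , -0.015],
       [-0.989, -0.021, -0.145],
       [ 0.145,  0.018, -0.989]]), 't': array([ -22.589,  562.081, 1453.936])}
wrist {'mtx': array([[294.197,   0.   , 282.836],
       [  0.   , 294.197, 211.963],
       [  0.   ,   0.   ,   1.   ]]), 'k1': -0.012205548462788348, 'R': array([[ 0.313, -0.95 , -0.002],
       [-0.913, -0.302,  0.274],
       [-0.26 , -0.084, -0.962]]), 't': array([-673.99 ,  -31.556,  391.244])}
```

View pics/side0.png

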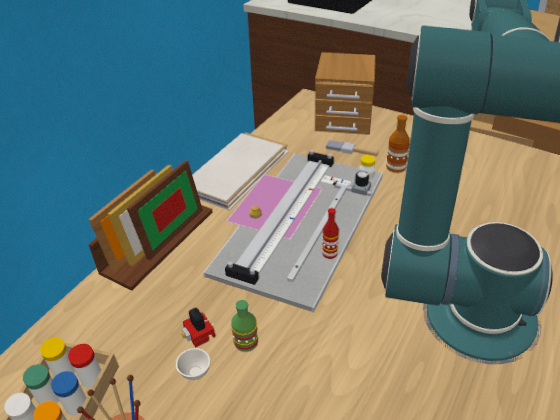

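View pics/top0.png

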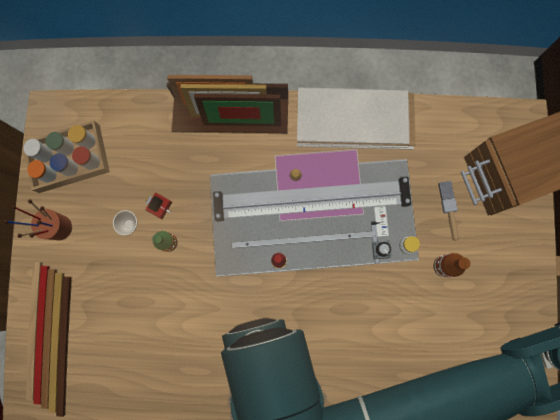

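View pics/wrist0.png

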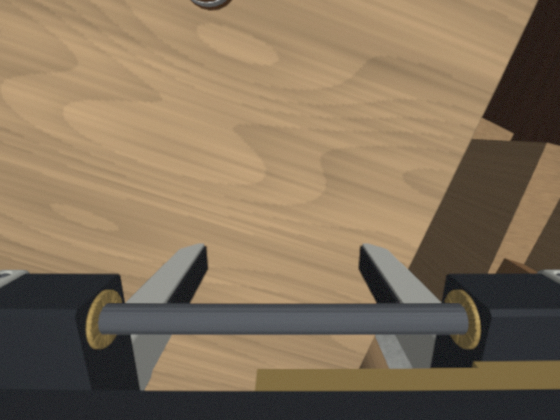

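The side and top views show the cutter board (top view columns 210-418, rows 160-276), the knob near (384,249) with the jar right of it, and the red head near (159,205) between the bowl and the green bottle. I'll zoom in next.

```bash
python3 - <<'E'
from h import *
im,c=load('top0')
def crop(im,a,b,x,y,s,f):
    cv2.imwrite('pics/'+f+'.png',cv2.resize(im[b:y,a:x],None,fx=s,fy=s,interpolation=cv2.INTER_CUBIC)[:,:,::-1])
crop(im,340,165,440,285,5,'t0a') # 500x600
crop(im,100,175,240,275,5,'t0b')
crop(im,205,155,365,275,5,'t0c')
for n,(u,v,z) in dict(knob=(384,249,67),jar=(411,244,62),head=(159,205,40),bowl=(125,222,40),ga=(164,241,100),botb=(279,260,140),redrider=(353,206,32),cl=(212,175,22),cr=(405,162,22),bl=(218,273,22),br=(417,261,22),botc=(455,265,150)).items():
    print(n,onz(c,u,v,z).round(1))
E
```

```text
knob [ 451.3 -297.1   67. ]
jar [ 467.5 -376.5   62. ]
head [568.8 364.6  40. ]
bowl [515.4 465.4  40. ]
ga [457.2 327.9 100. ]
botb [4.104e+02 4.000e-01 1.400e+02]
redrider [ 579.3 -211.5   32. ]
cl [666.5 212.4  22. ]
cr [ 719.3 -370.7   22. ]
bl [373.2 181.9  22. ]
br [ 420.9 -403.5   22. ]
botc [ 405.1 -477.   150. ]
```

View pics/t0a.png

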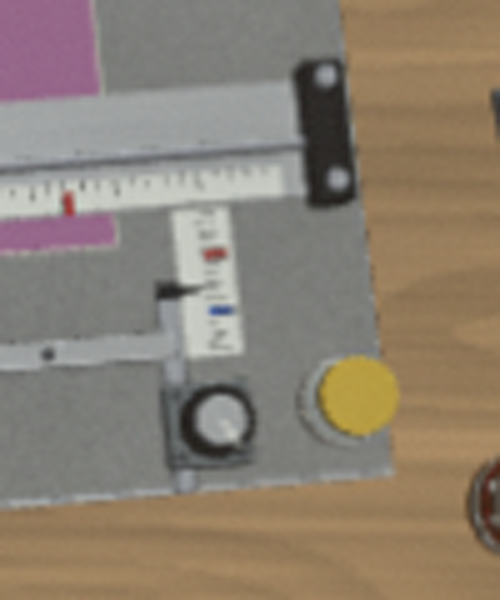

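View pics/t0b.png

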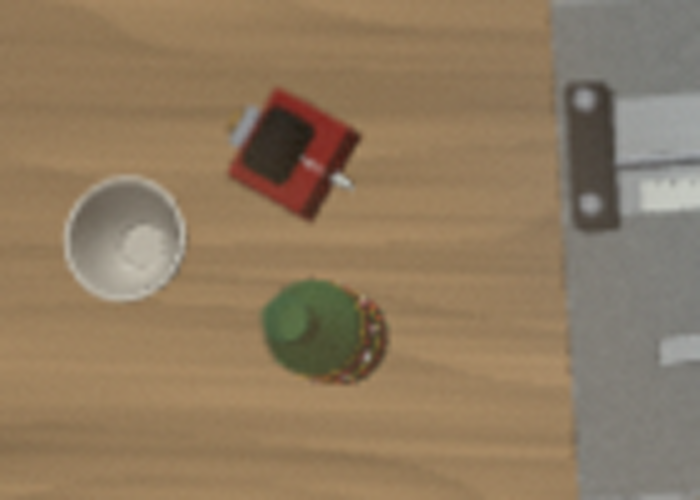

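View pics/t0c.png

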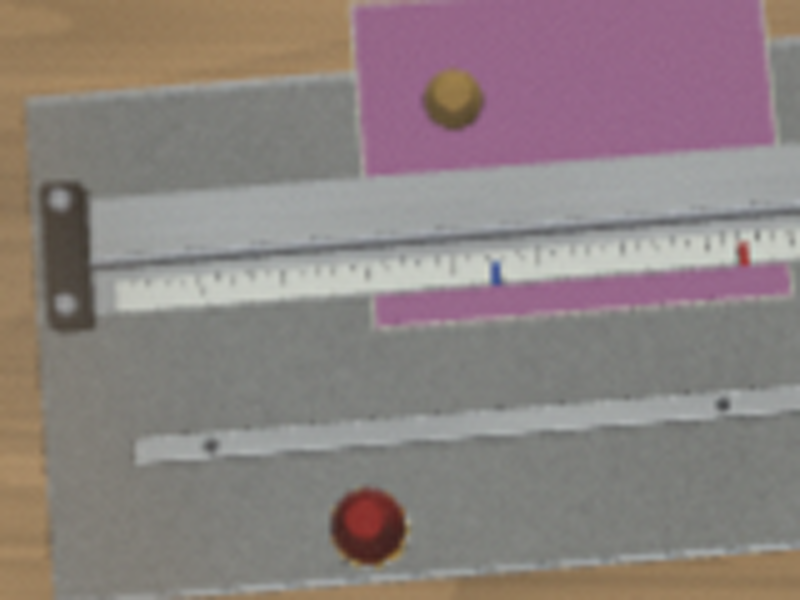

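Call:
{"name": "servo_tool", "arguments": {"rows": [[[0,2,-1.6,2,0,0,70],[0,4,-3.2,6,0,0,70],[0,6,-4.8,10,0,0,70],[0,7.9,-6.4,13,0,0,60],[0,7.9,-6.4,13,0,0,60],[0,7.9,-6.4,13,0,0,60],[0,7.9,-6.4,13,0,0,60],[0,7.9,-6.4,13,0,0,60]]]}}

```text
t: 1.15
ee_pos: [432.2, -297.2, 237.6]
tool_rot: [0.523, 0.476, 0.523, -0.476]
wrist_force: [-0.3, 0.0, 0.5]
finger_gap: 59.9
```

```bash
python3 - <<'E'
from h import *
o=env.observe();print(o['t'],o['ee_pos'],o['joints'],o['finger_gap'])
snap('wrist','w1');snap('side','side1')
E
```

```text
1.15 [ 432.23015023 -297.2207891   237.61951627] [-6.51095370e-01 -2.15308510e-01  1.76084859e+00  1.45013251e-04
  1.59607272e+00  8.24877980e-01] 59.86385266807962
```

View pics/w1.png

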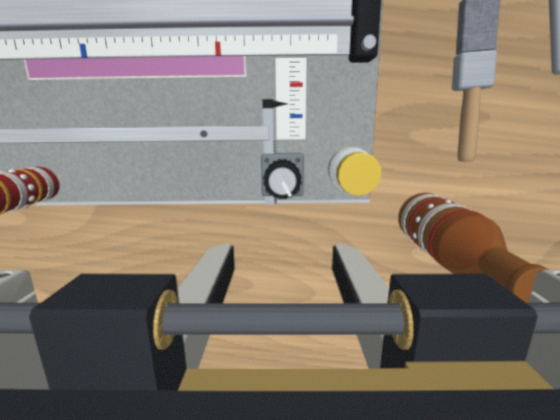

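```bash
python3 - <<'E'
from h import *
im,c=load('w1')
cv2.imwrite('pics/w1a.png',cv2.resize(im[40:210,190:390],None,fx=3.5,fy=3.5,interpolation=cv2.INTER_CUBIC)[:,:,::-1])
hsv=cv2.cvtColor(im,cv2.COLOR_RGB2HSV)
for n,m in dict(red=((hsv[...,0]<6)|(hsv[...,0]>174))&(hsv[...,1]>150)&(hsv[...,2]>90),blue=(abs(hsv[...,0].astype(int)-112)<14)&(hsv[...,1]>120)).items():
    k,l,s,ce=cv2.connectedComponentsWithStats(m[:210].astype(np.uint8))
    for i in range(1,k):
        if s[i,4]>15: print(n,s[i],ce[i].round(2),onz(c,*ce[i],25).round(1),onz(c,*ce[i],33).round(1))
print('proj tcp',proj(c,[432,-297,237]))
E
```

```text
red [216  43   4  12  32] [217.31  48.25] [ 586.2 -209.4   25. ] [ 584.5 -211.2   33. ]
red [291  83  11   3  29] [296.  84.] [ 557.9 -299.6   25. ] [ 556.8 -299.3   33. ]
red [ 45 169  12  14  40] [ 51.78 175.6 ] [425.9  -9.9  25. ] [427.8 -16.1  33. ]
red [ 15 171   9   5  19] [ 18.32 172.58] [425.9  31.6  25. ] [427.7  24.4  33. ]
red [ 29 170  17  15  52] [ 38.75 177.  ] [422.6   6.7  25. ] [4.245e+02 1.000e-01 3.300e+01]
red [  0 175  18  19 145] [  8.63 183.87] [410.3  46.   25. ] [412.5  38.6  33. ]
red [ 24 174  13  13  59] [ 29.85 180.41] [417.3  18.5  25. ] [419.3  11.6  33. ]
red [  0 187   5   9  25] [  1.24 191.68] [399.3  57.1  25. ] [401.7  49.4  33. ]
red [416 199  21  11  36] [424.36 203.39] [ 434.5 -475.9   25. ] [ 436.2 -471.8   33. ]
blue [80 44  6 13 50] [82.78 50.24] [571.  -60.6  25. ] [569.6 -65.7  33. ]
blue [291 114  11   3  26] [295.46 115.27] [ 524.2 -302.5   25. ] [ 523.9 -302.2   33. ]
proj tcp (np.float64(283.4713470749922), np.float64(272.08423827523677))
```

View pics/w1a.png

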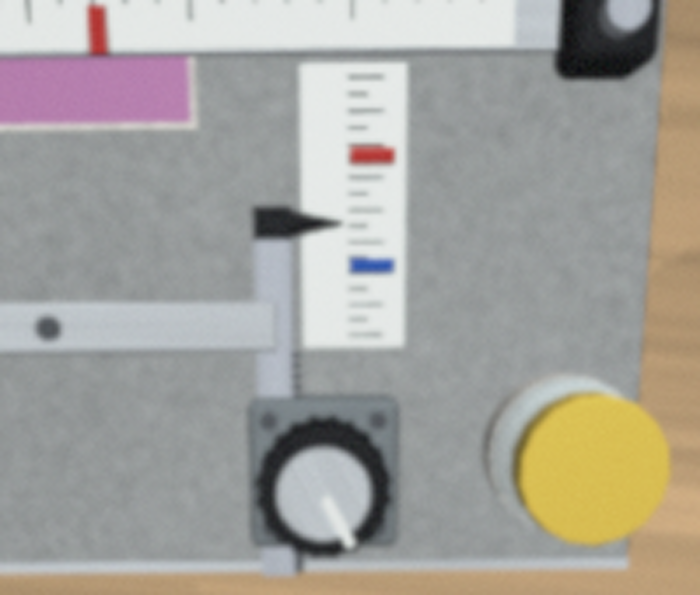

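```bash
python3 - <<'E'
from h import *
_,c=load('w1');_,t=load('top0')
for n,a,b in [('knobtop',(282.3,178.6),(340+217/5,165+418/5)),('jartop',(190+593/3.5,40+468/3.5),(340+359/5,165+397/5)),
  ('redclip',(296,84),(340+215/5,165+254/5)),('barred',(217.3,48.2),(340+68/5,165+205/5)),('tip',(288.4,103.4),(340+205/5,165+290/5)),('blueclip',(295.5,115.3),(340+222/5,165+311/5))]:
    print(n,*[x if isinstance(x,list) else x.round(1) for x in tri(ray(c,*a),ray(t,*b))],'w@z',[onz(c,*a,z).round(1) for z in (25,32,79)], 't',onz(t,*b,79 if 'top' in n else 28).round(1))
E
```

```text
knobtop [ 453.8 -295.1   60.7] [1.6133376495490228, 1.6133376495491316] w@z [array([ 448.9, -294.3,   25. ]), array([ 450. , -294.2,   32. ]), array([ 457.8, -293.5,   79. ])] t [ 451.6 -293.2   79. ]
jartop [ 467.2 -380.9   51.7] [0.3343843763299701, 0.33438437632996687] w@z [array([ 463.8, -387.9,   25. ]), array([ 464.7, -386. ,   32. ]), array([ 470.5, -373.1,   79. ])] t [ 465.  -374.8   79. ]
redclip [ 553.3 -299.1   40.4] [2.4613805921227896, 2.461380592122695] w@z [array([ 557.9, -299.6,   25. ]), array([ 556.9, -299.4,   32. ]), array([ 550.4, -298.1,   79. ])] t [ 552.5 -301.3   28. ]
barred [ 580.4 -212.6   41. ] [2.4155128573132996, 2.4155128573133267] w@z [array([ 586.3, -209.4,   25. ]), array([ 584.7, -211. ,   32. ]), array([ 574.5, -221.4,   79. ])] t [ 580.  -213.7   28. ]
tip [ 533.1 -293.7   32.6] [2.8353604073586967, 2.8353604073583965] w@z [array([ 536.4, -293.1,   25. ]), array([ 535.9, -293. ,   32. ]), array([ 532.2, -292.5,   79. ])] t [ 530.9 -295.3   28. ]
blueclip [ 521.3 -303.8   29.1] [3.0791043297335925, 3.0791043297336875] w@z [array([ 524.2, -302.6,   25. ]), array([ 523.9, -302.3,   32. ]), array([ 521.8, -300.6,   79. ])] t [ 518.6 -305.3   28. ]
```

Call:
{"name": "servo_tool", "arguments": {"rows": [[[1.0,0.25,0,0,0,0,60],[2.0,0.5,0,0,0,0,60],[2.4,0.5,0,0,0,0,60],[2.4,0.5,0,0,0,0,60],[2.4,0.5,0,0,0,0,60]]]}}

```text
t: 1.88
ee_pos: [451.4, -297.7, 143.4]
tool_rot: [0.523, 0.477, 0.522, -0.477]
wrist_force: [0.3, 0.1, 0.9]
finger_gap: 60.1
```

```bash
python3 - <<'E'
from h import *
o=env.observe();print(o['t'],o['ee_pos'],o['joint_vel'])
snap('wrist','w2')
E
```

```text
1.875 [ 451.44854575 -297.73285544  143.39174137] [ 0.00434774 -0.00388675 -0.00148438  0.00132128 -0.00337734  0.00247303]
```

Call:
{"name": "servo_tool", "arguments": {"rows": [[[0,0,0,-10,0,0,60],[0,0,0,-20,0,0,60],[0,0,0,-30,0,0,60],[0,0,0,-40,0,0,60],[0,0,0,-50,0,0,60],[0,0,0,-60,0,0,60],[0,0,0,-70,0,0,60],[0,0,0,-80,0,0,60],[0,0,0,-90,0,0,60],[0,0,0,-100,0,0,60]]]}}

```text
t: 3.18
ee_pos: [451.6, -297.4, 143.2]
tool_rot: [0.701, -0.096, 0.7, 0.095]
wrist_force: [-0.2, -0.0, -0.3]
finger_gap: 60.1
```

Call:
{"name": "servo_tool", "arguments": {"rows": [[[0,0,0,-10,0,0,60],[0,0,0,-20,0,0,60],[0,0,0,-20,0,0,60],[0,0,0,-20,0,0,60]]]}}

```text
t: 3.68
ee_pos: [451.4, -297.2, 142.3]
tool_rot: [0.675, -0.213, 0.674, 0.213]
wrist_force: [0.5, -0.2, 0.1]
finger_gap: 59.9
```

```bash
python3 - <<'E'
from h import *
o=env.observe();print(o['t'],o['ee_pos'],o['joints'],o['joint_vel'])
snap('wrist','w3')
E
```

```text
3.675 [ 451.42338638 -297.18727001  142.31723556] [-6.29393788e-01 -1.38014646e-01  1.84896435e+00 -3.22066718e-05
  1.42971844e+00 -1.24073028e+00] [ 0.00043602  0.00212479  0.00357009  0.00120828 -0.00293875 -0.01121003]
```

View pics/w2.png

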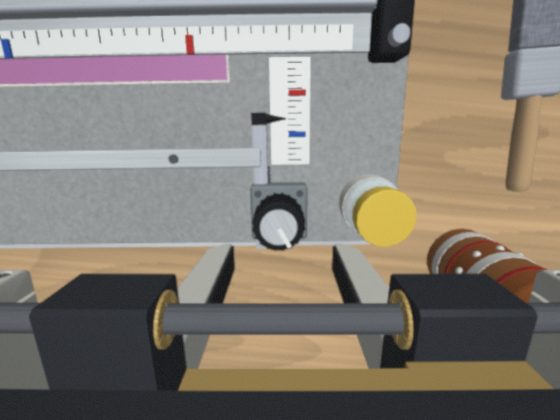

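View pics/w3.png

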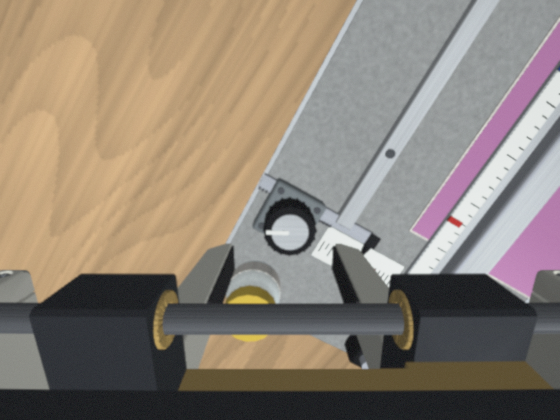

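```bash
python3 - <<'E'
from h import *
for f,(a,b,x,y) in dict(w2=(230,170,430,290),w3=(200,160,400,350)).items():
    im,c=load(f)
    cv2.imwrite('pics/'+f+'a.png',cv2.resize(im[b:y,a:x],None,fx=3,fy=3,interpolation=cv2.INTER_CUBIC)[:,:,::-1])
    g=cv2.cvtColor(im,cv2.COLOR_RGB2GRAY); h=cv2.cvtColor(im,cv2.COLOR_RGB2HSV)
    # light disc inside knob
    p=(278,228) if f=='w2' else (290,232)
    m=((g>120)).astype(np.uint8); m2=np.zeros_like(m); cv2.circle(m2,p,22,1,-1)
    k,l,s,ce=cv2.connectedComponentsWithStats(m*m2)
    i=l[p[1],p[0]+ (0)]
    cn=max(cv2.findContours((l==i).astype(np.uint8),cv2.RETR_EXTERNAL,cv2.CHAIN_APPROX_NONE)[0],key=len)
    print(f,s[i],cv2.minEnclosingCircle(cn),cv2.fitEllipse(cn))
    e=cv2.fitEllipse(cn)[0]
    print([onz(c,*e,z).round(1) for z in (60,67,79,80)])
    yl=(abs(h[...,0].astype(int)-26)<4)&(h[...,1]>170)&(h[...,2]>150)
    k,l,s,ce=cv2.connectedComponentsWithStats(yl.astype(np.uint8));
    for i in range(1,k):
        if s[i,4]>300: print('jar',s[i],ce[i],onz(c,*ce[i],84).round(1))
E
```

```text
w2 [ 260  210   37   39 1080] ((279.0824279785156, 229.1648406982422), 20.431720733642578) ((278.4950256347656, 227.5511932373047), (35.263458251953125, 37.988121032714844), 133.14891052246094)
[array([ 448.6, -293.9,   60. ]), array([ 451. , -293.8,   67. ]), array([ 455.1, -293.6,   79. ]), array([ 455.5, -293.5,   80. ])]
w3 [ 268  215   41   35 1064] ((288.11248779296875, 232.0), 20.112611770629883) ((289.2408752441406, 231.983154296875), (34.30665969848633, 37.82378005981445), 88.6568603515625)
[array([ 459.8, -298.8,   60. ]), array([ 458.2, -296.8,   67. ]), array([ 455.5, -293.4,   79. ]), array([ 455.2, -293.2,   80. ])]
```

View pics/w3a.png

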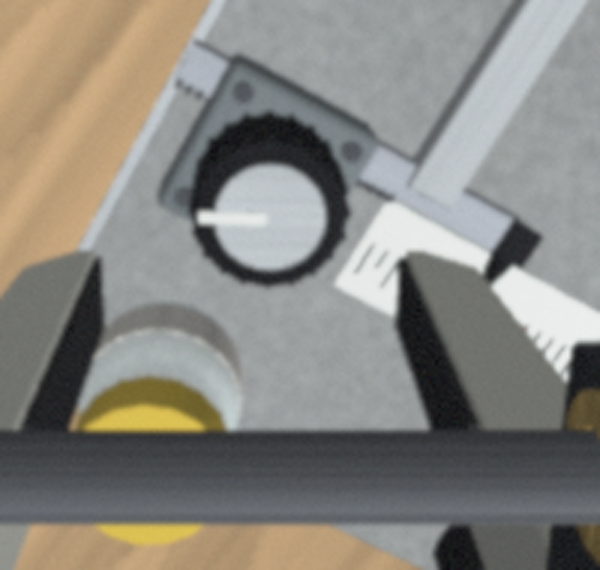

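Call:
{"name": "servo_tool", "arguments": {"rows": [[[0.5,0.02,0.13,0,0,0,60],[1.0,0.02,0.13,0,0,0,60],[1.5,0.02,0.13,0,0,0,60],[1.86,0.02,0.13,0,0,0,60],[1.86,0.02,0.13,0,0,0,60],[1.86,0.02,0.13,0,0,0,30],[1.86,0.02,0.13,0,0,0,30],[1.86,0.02,0.13,0,0,0,30],[1.86,0.02,0.13,0,0,0,30]]], "newtons": 25}}

```text
t: 4.85
ee_pos: [455.3, -293.7, 67.9]
tool_rot: [0.674, -0.215, 0.674, 0.214]
wrist_force: [-2.4, -1.0, 6.1]
finger_gap: 39.6
```

```bash
python3 - <<'E'
from h import *
o=env.observe();print(o['t'],o['ee_pos'],o['wrist_force'],o['finger_gap'])
snap('wrist','w4')
E
```

```text
4.85 [ 455.25287249 -293.65199516   67.92114444] [-2.44924976 -1.0253668   6.05510554] 39.566306920421326
```

View pics/w4.png

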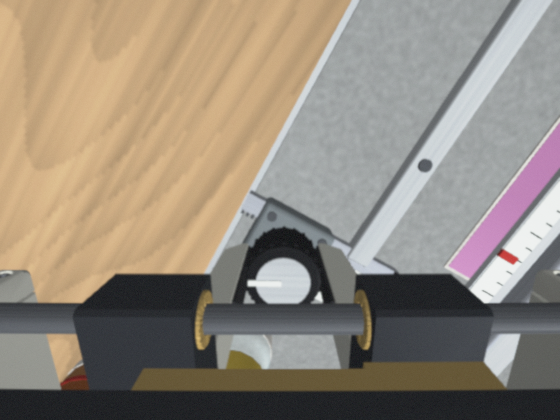

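The knob is held (gap 39.6 mm) and centred between the fingers. Now I turn it clockwise.

Call:
{"name": "servo_tool", "arguments": {"rows": [[[0,0,0,8,0,0,30],[0,0,0,18,0,0,30],[0,0,0,28,0,0,30],[0,0,0,38,0,0,30],[0,0,0,48,0,0,30],[0,0,0,58,0,0,30],[0,0,0,68,0,0,30],[0,0,0,78,0,0,30],[0,0,0,88,0,0,30],[0,0,0,98,0,0,30]]]}}

```text
t: 6.15
ee_pos: [455.5, -293.8, 67.9]
tool_rot: [0.603, 0.37, 0.602, -0.37]
wrist_force: [1.1, -2.2, 4.2]
finger_gap: 39.6
```

Call:
{"name": "servo_tool", "arguments": {"rows": [[[0,0,0,6,0,0,30],[0,0,0,12,0,0,30],[0,0,0,12,0,0,30],[0,0,0,12,0,0,30]]]}}

```text
t: 6.65
ee_pos: [455.5, -293.8, 67.9]
tool_rot: [0.563, 0.428, 0.562, -0.428]
wrist_force: [1.8, -3.6, 5.4]
finger_gap: 39.9
```

```bash
python3 - <<'E'
from h import *
o=env.observe();print(o['t'],o['ee_pos'],o['wrist_force'],o['finger_gap'],o['joints'][5])
im,c=snap('wrist','w5')
cv2.imwrite('pics/w5a.png',cv2.resize(im[60:260,200:400],None,fx=3,fy=3,interpolation=cv2.INTER_CUBIC)[:,:,::-1])
E
```

```text
6.65 [ 455.54135233 -293.79896883   67.8896495 ] [ 1.77634312 -3.63411303  5.42288709] 39.93725384212269 0.6818382421663608
```

View pics/w5a.png

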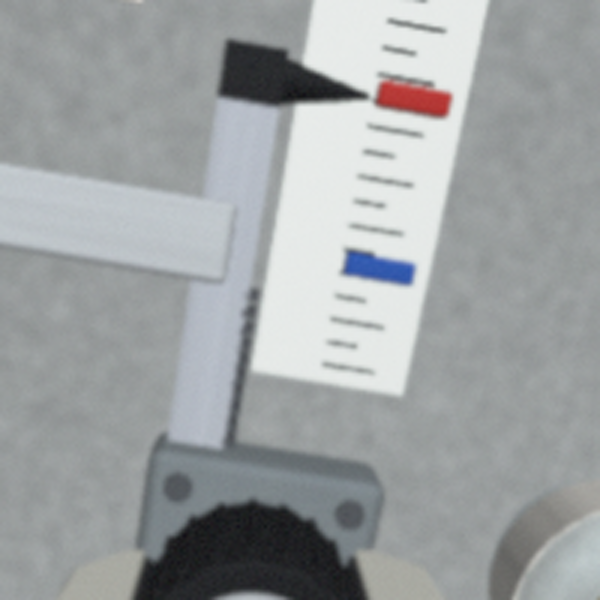

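```bash
python3 - <<'E'
from h import *
im,c=load('w5')
h=cv2.cvtColor(im,cv2.COLOR_RGB2HSV)
out={}
for n,m in dict(red=((h[...,0]<6)|(h[...,0]>174))&(h[...,1]>130)&(h[...,2]>90),blue=(abs(h[...,0].astype(int)-112)<14)&(h[...,1]>110)).items():
    k,l,s,ce=cv2.connectedComponentsWithStats(m.astype(np.uint8))
    for i in range(1,k):
        if s[i,4]>60 and 300<ce[i][0]<360: print(n,s[i],ce[i]); out[n]=ce[i]
R=onz(c,*out['red'],26);B=onz(c,*out['blue'],26);x=(R-B)/np.linalg.norm(R-B);y=np.array([-x[1],x[0],0])
print(R.round(1),B.round(1),np.linalg.norm(R-B),'yaw',np.degrees(np.arctan2(x[1],x[0])),'cam',(-c['R'].T@c['t']).round(1))
tip=(200+371/3,60+96/3)
for z in(25,28,31,34):
    d=onz(c,*tip,z)-R; print(z,d@x,d@y)
E
```

```text
red [326  88  24  10 160] [337.41875  92.61875]
blue [315 144  23  10 144] [325.63194444 148.91666667]
[ 557.8 -299.1   26. ] [ 524.3 -302.3   26. ] 33.66636214660597 yaw 5.4879334002784 cam [ 529.  -272.9  214.9]
25 -0.9627191360353388 8.09516570982312
28 -1.361959191816064 8.422968018859466
31 -1.7611992475967841 8.75077032789587
34 -2.1604393033775096 9.078572636932217
```

Call:
{"name": "servo_tool", "arguments": {"rows": [[[0,0,0,5,0,0,30],[0,0,0,9,0,0,30],[0,0,0,9,0,0,30],[0,0,0,9,0,0,30],[0,0,0,9,0,0,60],[0,0,0,9,0,0,60],[0,0,0,9,0,0,60]]]}}

```text
t: 7.58
ee_pos: [455.0, -293.2, 67.0]
tool_rot: [0.527, 0.472, 0.527, -0.472]
wrist_force: [0.4, -0.5, -0.5]
finger_gap: 59.5
```

```bash
python3 - <<'E'
from h import *
o=env.observe();print(o['t'],o['ee_pos'],o['wrist_force'],o['finger_gap'],o['tool_rot'])
im,c=snap('wrist','w6')
E
```

```text
7.575 [ 454.95960068 -293.18391238   66.98192766] [ 0.38105757 -0.46710048 -0.45289757] 59.54498038626244 [ 0.5265307   0.47175963  0.52695441 -0.47172801]
```

Call:
{"name": "servo_tool", "arguments": {"rows": [[[-1,0,0,0,0,0,60],[-2,0.25,0,0,0,0,60],[-3,1,0,0,0,0,60],[-3,1.5,0,0,0,0,60],[-3,1.5,0,0,0,0,60],[-3,1.5,0,0,0,0,60]]]}}

```text
t: 8.38
ee_pos: [513.9, -286.6, 185.7]
tool_rot: [0.526, 0.472, 0.527, -0.472]
wrist_force: [-0.7, 0.3, -0.0]
finger_gap: 59.8
```

```bash
python3 - <<'E'
from h import *
o=env.observe();print(o['t'],o['ee_pos'],o['wrist_force'],o['finger_gap'],o['tool_rot'])
im,c=snap('wrist','w7')
a,_=load('w6')
f=lambda im:cv2.resize(im,None,fx=3,fy=3,interpolation=cv2.INTER_CUBIC)[:,:,::-1]
cv2.imwrite('pics/w67.png',np.hstack([f(a[50:200,230:360]),f(im[90:240,230:360])]))
E
```

```text
8.375 [ 513.90926565 -286.60068736  185.71238744] [-0.67552818  0.32682236 -0.02744073] 59.76620438511635 [ 0.52580053  0.47168687  0.5274373  -0.47207541]
```

View pics/w67.png

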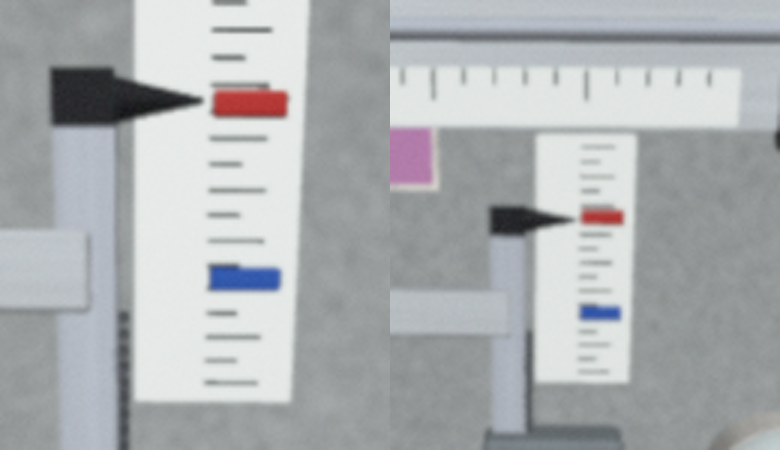

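View pics/w7.png

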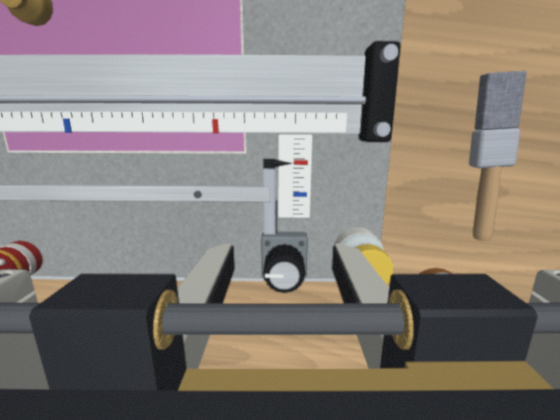

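```bash
cat >> h.py <<'E'
def blobs(im,col,mn=20,box=None):
    h=cv2.cvtColor(im,cv2.COLOR_RGB2HSV);H=h[...,0].astype(int)
    m={'red':((H<6)|(H>174))&(h[...,1]>130)&(h[...,2]>90),'blue':(abs(H-112)<14)&(h[...,1]>110)}[col].astype(np.uint8)
    k,l,s,ce=cv2.connectedComponentsWithStats(m);r=[]
    for i in range(1,k):
        if s[i,4]>=mn and (box is None or (box[0]<ce[i][0]<box[2] and box[1]<ce[i][1]<box[3])): r.append((ce[i],s[i]))
    return r
E
python3 - <<'E'
from h import *
a,ca=load('w6');b,cb=load('w7')
ra=blobs(a,'red',60,(280,60,340,160))[0][0];rb=blobs(b,'red',15,(280,130,320,190))[0][0]
ba=blobs(a,'blue',60,(280,60,340,180))[0][0];bb=blobs(b,'blue',15,(280,130,320,240))[0][0]
print(ra,rb)
R,e=tri(ray(ca,*ra),ray(cb,*rb));B,e2=tri(ray(ca,*ba),ray(cb,*bb));print(R,e,B,e2)
T,e3=tri(ray(ca,297.7,83.3),ray(cb,291.7,163));print(T,e3)
x=(R-B);x[2]=0;x/=np.linalg.norm(x);y=np.array([-x[1],x[0],0]);print(np.degrees(np.arctan2(x[1],x[0])),(T-R)@x,(T-R)@y)
for z in(26,):
  for c,r,t in((ca,ra,(297.7,83.3)),(cb,rb,(291.7,163))):
    for zt in(28,32):
      d=onz(c,*t,zt)-onz(c,*r,z);print(zt,d@x,d@y)
# bar riders
rr=blobs(b,'red',15,(200,110,230,140))[0][0];rl=blobs(b,'blue',15,(55,110,80,140))[0][0];print(rr,rl,onz(cb,*rr,32.5),onz(cb,*rl,32.5))
E
```

```text
[313.  84.] [300.5 162. ]
[ 558.04216257 -299.26037029   25.1499919 ] [0.03330523998689693, 0.03330523998692845] [ 524.4217538  -302.39525778   25.17703527] [0.2602624687086854, 0.260262468708722]
[ 556.63941211 -290.04207811   30.76068081] [0.07806498115858805, 0.0780649811585359]
5.327061128771734 -0.5408577155686501 9.30871057697594
28 -0.0471596955369287 9.1553773061737
32 -0.5954050650398133 9.329492285104827
28 -0.9500704022020737 9.130475578489781
32 -0.49305505063745014 9.250314392902398
[215. 126.] [ 66.70588235 125.29411765] [ 584.46483098 -211.057569     32.5       ] [569.62662618 -65.11424127  32.5       ]
```

Call:
{"name": "servo_tool", "arguments": {"rows": [[[-0.7,0.3,-1,-5,0,0,70],[-1.4,0.6,-2.5,-15,0,0,80],[-1.4,0.9,-4,-25,0,0,80],[-1.4,1.2,-5.5,-35,0,0,80],[-1.4,1.5,-7,-45,0,0,80],[-1.4,1.8,-8.5,-55,0,0,80],[-1.4,2.1,-10,-65,0,0,80],[-1.4,2.4,-11.5,-75,0,0,80],[-1.4,2.7,-13,-85,0,0,80],[-1.4,3.0,-14.5,-95,0,0,80]]]}}

```text
t: 9.68
ee_pos: [570.3, 304.2, 242.8]
tool_rot: [0.703, -0.071, 0.704, 0.071]
wrist_force: [1.5, -1.2, 0.4]
finger_gap: 80.3
```

```bash
python3 - <<'E'
from h import *
o=env.observe();print(o['t'],o['ee_pos'],o['tool_rot'],o['joints'].round(2))
im,c=snap('wrist','w8')
E
```

```text
9.675 [570.25198232 304.21497601 242.79602439] [ 0.70335145 -0.07140831  0.70365327  0.07120161] [ 0.45  0.05  1.5  -0.    1.59  0.25]
```

View pics/w8.png

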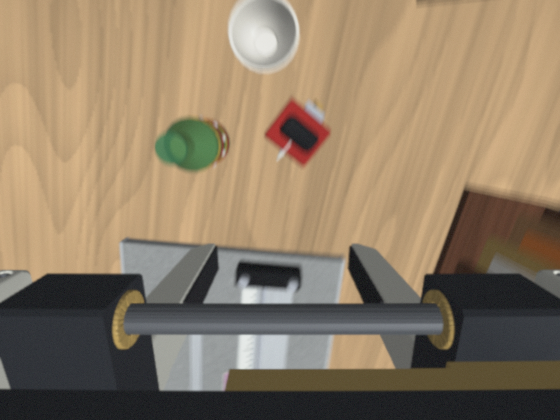

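```bash
python3 - <<'E'
from h import *
im,c=load('w8')
cv2.imwrite('pics/w8a.png',cv2.resize(im[80:190,240:360],None,fx=5,fy=5,interpolation=cv2.INTER_CUBIC)[:,:,::-1])
print(onz(c,299,133,77),onz(c,270,40,40),onz(c,215,142,0))
E
```

```text
[572.41688748 378.11524946  77.        ] [523.65851011 465.38651954  40.        ] [472.72433093 345.16349803   0.        ]
```

View pics/w8a.png

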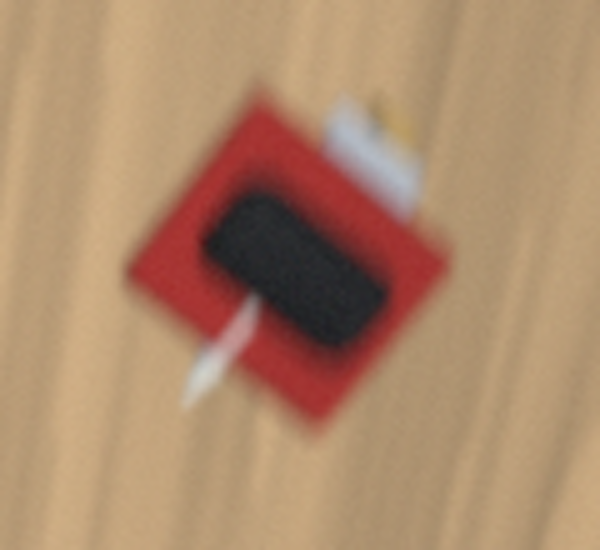

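Call:
{"name": "servo_tool", "arguments": {"rows": [[[0.3,0.6,0.14,-10,0,0,80],[0.9,1.2,0.28,-20,0,0,80],[1.5,1.8,0.42,-30,0,0,80],[1.8,1.8,0.42,-40,0,0,80],[1.8,1.8,0.42,-49,0,0,80],[1.8,1.8,0.42,-49,0,0,80],[1.8,1.8,0.42,-49,0,0,80]]]}}

```text
t: 10.6
ee_pos: [573.1, 376.3, 171.3]
tool_rot: [0.612, -0.354, 0.612, 0.354]
wrist_force: [0.1, -0.1, 0.0]
finger_gap: 79.9
```

```bash
python3 - <<'E'
from h import *
o=env.observe();print(o['t'],o['ee_pos'],o['tool_rot'],o['joints'].round(2))
im,c=snap('wrist','w9')
cv2.imwrite('pics/w9a.png',cv2.resize(im[130:290,190:390],None,fx=4,fy=3.75,interpolation=cv2.INTER_CUBIC)[:,:,::-1])
E
```

```text
10.6 [573.14138118 376.30601047 171.30616428] [ 0.61229231 -0.35374003  0.61224231  0.35373079] [ 0.54  0.16  1.5  -0.    1.48 -0.5 ]
```

View pics/w9.png

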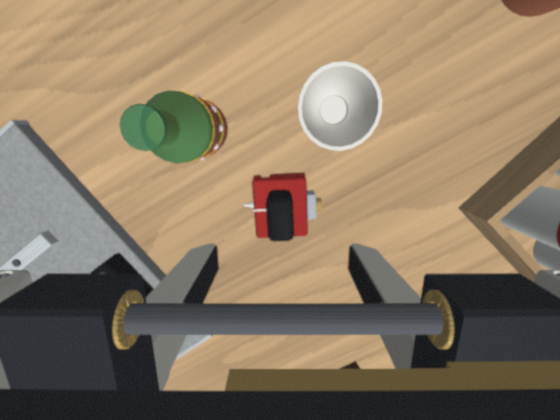

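View pics/w9a.png

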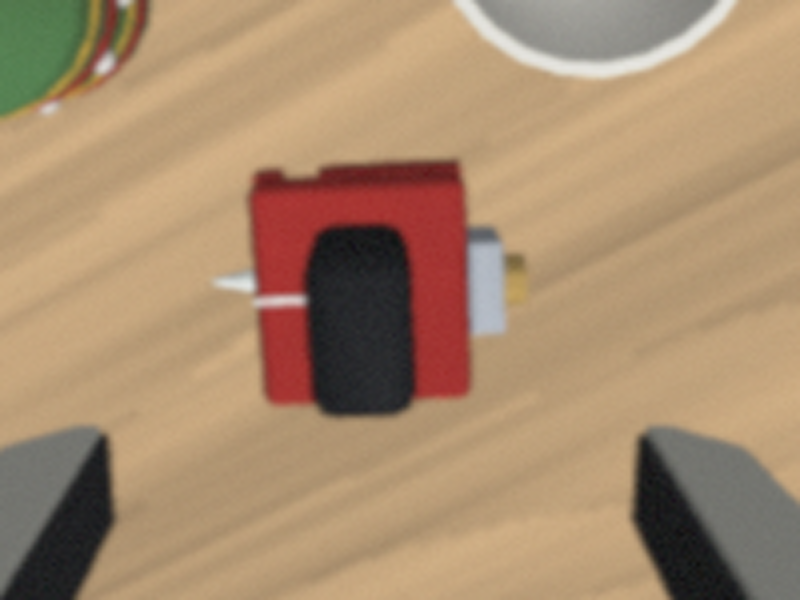

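```bash
python3 - <<'E'
from h import *
_,a=load('w8');_,b=load('w9')
P=[((299,134.5),(280.2,217.3)),]
for p,q in P:print(tri(ray(a,*p),ray(b,*q)))
print(onz(b,280.2,217.3,77),onz(a,299,134.5,77))
# blackregion centroid
for f,c,box in(('w8',a,(275,110,325,155)),('w9',b,(262,185,300,245))):
    im,_=load(f);h=cv2.cvtColor(im,cv2.COLOR_RGB2GRAY);m=np.zeros_like(h);m[box[1]:box[3],box[0]:box[2]]=(h[box[1]:box[3],box[0]:box[2]]<50)
    k,l,s,ce=cv2.connectedComponentsWithStats(m);i=1+np.argmax(s[1:,4]);print(f,s[i],ce[i]);cn=max(cv2.findContours((l==i).astype(np.uint8),0,1)[0],key=len);print(cv2.minAreaRect(cn))
c=b;print('cam',-b['R'].T@b['t'])
# body top corners at z=34
for u,v in((252,190),(463,180),(470,395),(267,402)):print(onz(b,190+u/4,130+v/3.75,34).round(1))
print('tip',onz(b,190+213/4,130+282/3.75,10))
E
```

```text
(array([572.58972949, 375.81295077,  69.1891039 ]), [0.971339165745702, 0.9713391657456718])
[569.98252527 376.28543738  77.        ] [572.73760779 376.65657969  77.        ]
w8 [280 118  37  32 635] [298.33858268 133.45669291]
((298.4123840332031, 133.42782592773438), (36.235313415527344, 18.662548065185547), 39.47245788574219)
w9 [ 266  190   28   50 1217] [279.63681183 214.84387839]
((279.41937255859375, 214.5658416748047), (49.37382507324219, 26.102352142333984), 87.61405944824219)
cam [507.57814504 414.80255214 318.23904861]
[535.6 365.2  34. ]
[559. 411.  34.]
[611.9 384.   34. ]
[587.6 337.8  34. ]
tip [555.48839301 337.81747388  10.        ]
```

Call:
{"name": "servo_tool", "arguments": {"rows": [[[0.8,-0.02,-0.03,-2.7,0,0,70],[1.6,-0.02,-0.03,-2.7,0,0,70],[2.4,-0.02,-0.03,-2.7,0,0,70],[2.78,-0.02,-0.03,-2.7,0,0,70],[2.78,-0.02,-0.03,-2.7,0,0,70],[2.78,-0.02,-0.03,-2.7,0,0,20],[2.78,-0.02,-0.03,-2.7,0,0,15],[2.78,-0.02,-0.03,-2.7,0,0,15],[2.78,-0.02,-0.03,-2.7,0,0,15],[2.78,-0.02,-0.03,-2.7,0,0,15]]], "newtons": 30}}

```text
t: 11.9
ee_pos: [573.2, 375.1, 60.2]
tool_rot: [0.603, -0.369, 0.603, 0.369]
wrist_force: [-2.3, -5.8, 4.7]
finger_gap: 24.8
```

```bash
python3 - <<'E'
from h import *
o=env.observe();print(o['t'],o['ee_pos'],o['wrist_force'],o['tool_rot'],o['finger_gap'])
im,c=snap('wrist','w10')
E
```

```text
11.9 [573.20095447 375.0814093   60.21415357] [-2.25190644 -5.80726453  4.70809577] [ 0.60289797 -0.36938702  0.60314031  0.36917345] 24.843343811422663
```

View pics/w10.png

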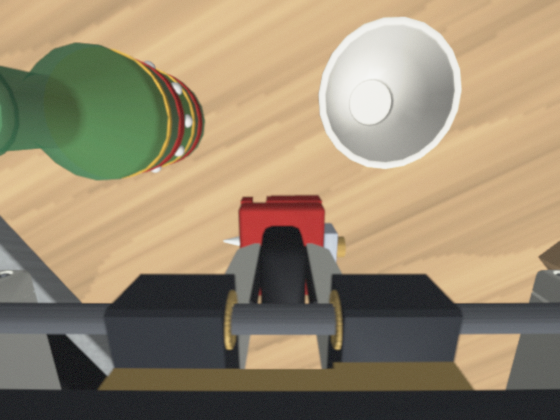

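```bash
python3 - <<'E'
from h import *
im,c=load('w7')
print(im[85:135:1,120].mean(1).astype(int).tolist())
cv2.imwrite('pics/w7r.png',np.vstack([cv2.resize(im[80:140,0:150],None,fx=5,fy=5,interpolation=cv2.INTER_CUBIC),cv2.resize(im[80:140,240:390],None,fx=5,fy=5,interpolation=cv2.INTER_CUBIC)])[:,:,::-1])
im,c=load('w10')
print('tip',onz(c,226.5,242,10))
E
```

```text
[186, 186, 187, 187, 187, 185, 189, 191, 191, 191, 183, 189, 186, 178, 159, 134, 107, 110, 156, 180, 186, 185, 188, 189, 190, 190, 196, 209, 214, 215, 215, 217, 219, 223, 225, 224, 224, 225, 225, 225, 224, 225, 224, 224, 224, 217, 194, 168, 156, 154]
tip [557.26544715 338.51627987  10.        ]
```

View pics/w7r.png

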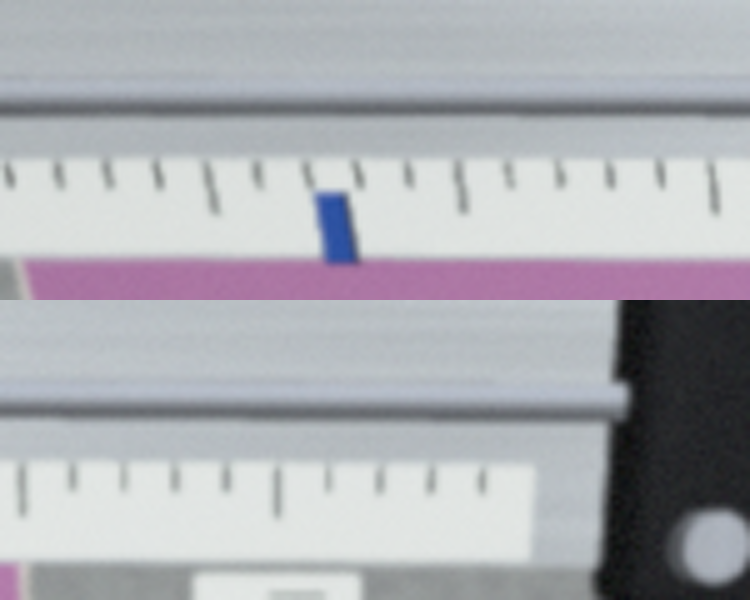

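Call:
{"name": "servo_tool", "arguments": {"rows": [[[-0.5,0,0,0,0,0,15],[-1.2,0,0,0,0,0,15],[-2.2,0,0,0,0,0,15],[-3.2,0,0,0,0,0,15],[-3.5,0,0,0,0,0,15],[-3.5,0,0,0,0,0,15]]]}}

```text
t: 12.7
ee_pos: [573.3, 375.3, 200.4]
tool_rot: [0.603, -0.369, 0.603, 0.369]
wrist_force: [-0.1, -0.8, -2.7]
finger_gap: 24.2
```

```bash
python3 - <<'E'
from h import *
_,c=load('w7')
A=onz(c,364,98.6,43);B=onz(c,5,98.6,43);E=onz(c,365.6,99,43)
d=(B-A)/np.linalg.norm(B-A);print(A,B,'yaw',np.degrees(np.arctan2(-d[0],d[1])), 'end',E)
mid=E+265*d;print('mid',mid,[(y,(mid+y*d).round(1)) for y in(100,160,185,264)])
r=onz(c,215,126,32.5);n=np.array([-d[1],d[0],0]);print('rider dist from rib',(r-A)@n,'y',(r-mid)@d)
rb=onz(c,66.7,125.3,32.5);print((rb-A)@n,(rb-mid)@d)
# top cam cross-check of rib left end & predicted pixel
_,t=load('top0');print([proj(t,mid+y*d) for y in(-264,100,264)])
E
```

```text
[ 624.06460703 -349.08489082   43.        ] [588.65281661 -16.39761246  43.        ] yaw 6.07578167416512 end [ 623.88686014 -350.61924076   43.        ]
mid [595.83826225 -87.10780618  43.        ] [(100, array([585.3,  12.3,  43. ])), (160, array([578.9,  72. ,  43. ])), (185, array([576.3,  96.9,  43. ])), (264, array([567.9, 175.4,  43. ]))]
rider dist from rib 24.768003579782093 y -122.04970195448982
24.081234930118647 24.65133382264804
[(np.float64(399.9703424924285), np.float64(191.5898035656547)), (np.float64(277.2988475507023), np.float64(201.80419424345308)), (np.float64(221.8219980673408), np.float64(206.4700813641085))]
```

Call:
{"name": "servo_tool", "arguments": {"rows": [[[0,-0.4,-0.6,5,0,0,15],[0,-1.1,-1.7,15,0,0,15],[0,-1.8,-2.9,25,0,0,15],[0,-2.5,-4.1,35,0,0,15],[0,-3.1,-5.1,45,0,0,15],[0.6,-3.55,-5.93,54,0,0,15],[1.2,-3.55,-5.93,57.2,0,0,15],[1.75,-3.55,-5.93,57.2,0,0,15],[1.75,-3.55,-5.93,57.2,0,0,15],[1.75,-3.55,-5.93,57.2,0,0,15]]]}}

```text
t: 13.95
ee_pos: [592.1, 99.9, 130.5]
tool_rot: [0.706, -0.036, 0.706, 0.036]
wrist_force: [0.4, -0.7, -1.7]
finger_gap: 23.9
```

```bash
python3 - <<'E'
from h import *
o=env.observe();print(o['t'],o['ee_pos'],o['wrist_force'],o['tool_rot'],o['finger_gap'],o['joints'].round(2))
im,c=snap('wrist','w11');snap('side','side11');snap('top','top11')
E
```

```text
13.95 [592.08476713  99.924309   130.49456481] [ 0.36104779 -0.72165478 -1.68449722] [ 0.70629635 -0.03610126  0.70607199  0.03611791] 23.871960311607154 [0.12 0.   1.73 0.   1.4  0.02]
```

View pics/w11.png

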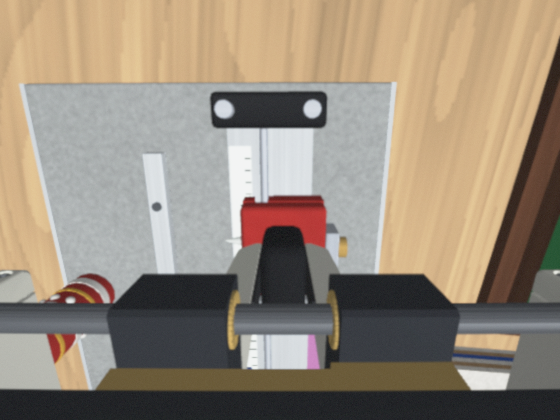

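View pics/side11.png

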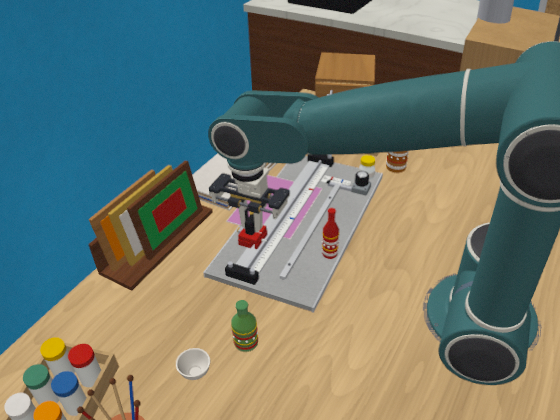

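```bash
python3 - <<'E'
from h import *
im,c=load('w11')
cv2.imwrite('pics/w11a.png',cv2.resize(im[90:255,200:360],None,fx=5,fy=3.6,interpolation=cv2.INTER_CUBIC)[:,:,::-1])
E
```

```text
(no output)
```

View pics/w11a.png

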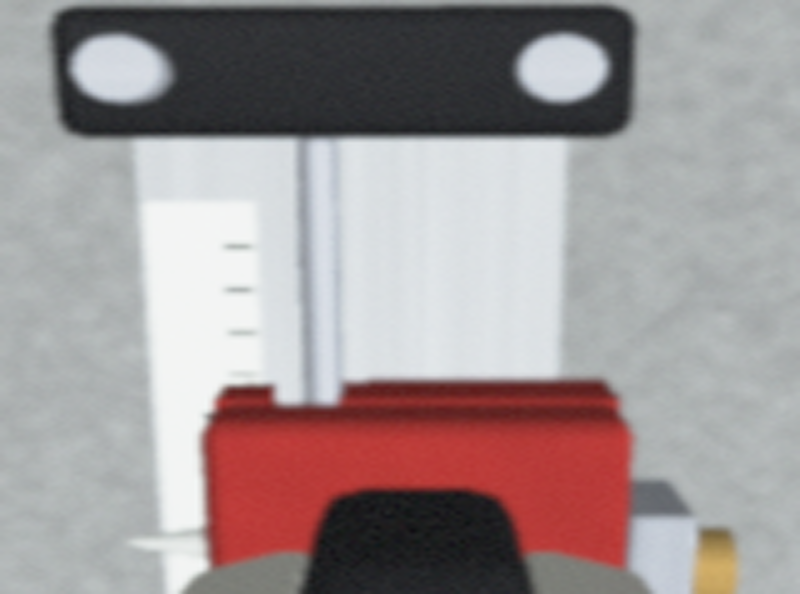

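```bash
python3 - <<'E'
from h import *
im,c=load('w11')
cx=lambda x,y:(200+x/5,90+y/3.6)
A=onz(c,*cx(322,390),42);B=onz(c,*cx(317,140),42);d=(B-A)/np.linalg.norm(B-A)
print(A,B,'yaw',np.degrees(np.arctan2(-d[0],d[1])))
_,c7=load('w7');Q=onz(c7,364,98.6,43);D=B-Q;D[2]=0;D/=np.linalg.norm(D);print('yaw long',np.degrees(np.arctan2(-D[0],D[1])))
yaw=np.arctan2(-D[0],D[1]);X=np.array([np.cos(yaw),np.sin(yaw),0])
T=np.array([592.1,99.9,0])
n=X; p=Q.copy();p[2]=0
print('TCP dist from rib long-line',(T-p)@n,'from local',(T-A*[1,1,0])@n)
print('TCP along', (T-p)@D-264)
# bracket inner edge and slot at back end: crop slot 273..342 at v=400, back-face bottom z = tcpz-60.2=70.3 ; back end y=+31
for u in(273,342):print('slot edge',[ (onz(c,*cx(u,400),z)-T)@n for z in(71,80)])
print('index tip',[( (onz(c,*cx(130,543),z)-T)@n,(onz(c,*cx(130,543),z)-T)@D) for z in(80,)])
print('board edges/flange', [((onz(c,*cx(u,200),30)-A)@n) for u in(135,567)])
print(onz(c,*cx(300,137),50),'bracket along',(onz(c,*cx(300,137),50)-p)@D-264)
o=env.observe();print(o['tool_rot'],)
E
```

```text
[575.2046747 119.6285904  42.       ] [569.77300462 174.2957311   42.        ] yaw 5.674225427092445
yaw long 5.922255448306642
TCP dist from rib long-line 14.531762190308736 from local 14.76957751115277
TCP along 185.8866481399303
slot edge [np.float64(-20.014356125946318), np.float64(-19.124139413875774)]
slot edge [np.float64(-10.050897643150588), np.float64(-9.595067503424136)]
index tip [(np.float64(-40.48069235722128), np.float64(-0.9861579861414647))]
board edges/flange [np.float64(-30.71754239763336), np.float64(40.33345332386972)]
[567.7092557  174.69665966  50.        ] bracket along 262.8007143578402
[ 0.70664804 -0.0358328   0.7057449   0.0358984 ]
```

Call:
{"name": "servo_tool", "arguments": {"rows": [[[0.3,0,0.01,0,0,0,15],[0.55,0,0.01,0,0,0,15],[0.65,0,0.01,0,0,0,15],[0.75,0,0.01,0,0,0,15],[0.8,0,0.01,0,0,0,15],[0.8,0,0.01,0,0,0,15]]]}}

```text
t: 14.85
ee_pos: [592.3, 99.5, 98.1]
tool_rot: [0.706, -0.036, 0.706, 0.036]
wrist_force: [0.0, 0.1, -3.5]
finger_gap: 23.9
```

Call:
{"name": "servo_tool", "arguments": {"rows": [[[0.1,0,0,0,0,0,15],[0.15,0,0,0,0,0,15],[0.18,0,0,0,0,0,15],[0.2,0,0,0,0,0,15],[0.2,0,0,0,0,0,15]]]}}

```text
t: 15.48
ee_pos: [592.3, 99.5, 90.0]
tool_rot: [0.706, -0.036, 0.706, 0.036]
wrist_force: [0.2, -0.4, -2.9]
finger_gap: 23.4
```

```bash
python3 - <<'E'
from h import *
o=env.observe();print(o['t'],o['ee_pos'],o['wrist_force'],o['wrist_torque'],o['tool_rot'],o['finger_gap'])
im,c=snap('wrist','w12')
cv2.imwrite('pics/w12a.png',cv2.resize(im[90:255,200:360],None,fx=5,fy=3.6,interpolation=cv2.INTER_CUBIC)[:,:,::-1])
im,c=snap('side','side12')
cv2.imwrite('pics/side12a.png',cv2.resize(im[150:300,190:350],None,fx=4,fy=4,interpolation=cv2.INTER_CUBIC)[:,:,::-1])
E
```

```text
15.475 [592.30593073  99.46936719  90.02377661] [ 0.16643466 -0.44533984 -2.91533319] [-0.0330719  -0.09636491 -0.03321662] [ 0.7061996  -0.03553379  0.70622718  0.03553377] 23.367005597709692
```

View pics/w12a.png

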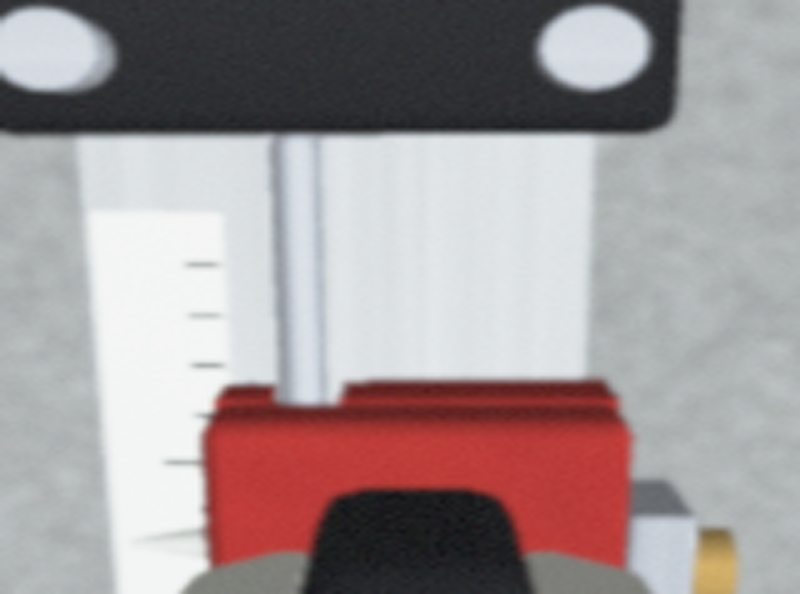

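View pics/side12a.png

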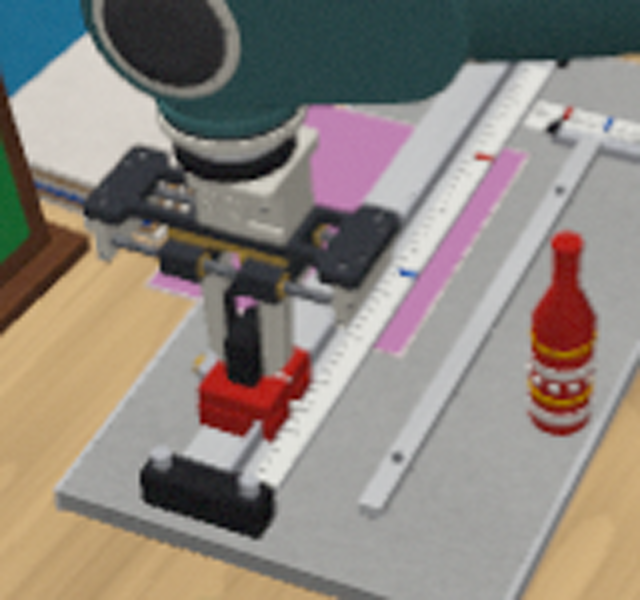

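Call:
{"name": "servo_tool", "arguments": {"rows": [[[0.02,0,0.01,0,0,0,15],[0.04,0,0.01,0,0,0,15],[0.04,0,0.01,0,0,0,15]]]}}

```text
t: 15.95
ee_pos: [593.0, 99.6, 89.7]
tool_rot: [0.707, -0.036, 0.706, 0.036]
wrist_force: [-4.9, -0.6, 10.2]
finger_gap: 23.9
```

```bash
python3 - <<'E'
from h import *
_,t=load('top0');_,c=load('w7')
Q=onz(c,364,98.6,43);y=np.radians(5.85);D=np.array([-np.sin(y),np.cos(y),0]);X=np.array([np.cos(y),np.sin(y),0])
for P in (onz(t,205+453/5,155+88/5,52)+[4,0,0],onz(c,25,10,40)): print(P,(P-Q)@X,(P-Q)@D-264)
for f,cc,uv in(('w7',c,(215,126)),): 
    r=onz(cc,*uv,32.5);print((r-Q)@X,(r-Q)@D-264)
_,c1=load('w1');_,c2=load('w2')
for f in('w1','w2'):
    im,cc=load(f)
    for ce,s in blobs(im,'red',20,(170,30,230,70)): r=onz(cc,*ce,32.5);print(f,ce,r,(r-Q)@X,(r-Q)@D-264)
E
```

```text
[676.08140244 -39.61163597  52.        ] 83.28879239624922 38.559778443946755
[665.07089302 -41.71255042  40.        ] 72.1214895860373 37.592045438537696
-25.32518636894333 -122.6553192841834
w1 [217.32608696  48.56521739] [ 584.27054679 -211.10329176   32.5       ] -25.52311901839618 -122.68100161473413
w2 [189.17592593  44.17592593] [ 584.69269932 -210.9818062    32.5       ] -25.09078264850255 -122.60317639971285
```

Call:
{"name": "servo_tool", "arguments": {"rows": [[[-0.02,0,0,0,0,0,15],[-0.03,-0.3,0,0,0,0,15],[-0.03,-0.7,0,0,0,0,15],[-0.03,-1.0,0,0,0,0,15],[-0.03,-1.0,0,0,0,0,15]]]}}

```text
t: 16.58
ee_pos: [596.9, 58.3, 89.7]
tool_rot: [0.706, -0.035, 0.706, 0.035]
wrist_force: [0.5, -1.1, 0.6]
finger_gap: 23.6
```

Call:
{"name": "servo_tool", "arguments": {"rows": [[[0,-0.3,0,0,0,0,15],[0,-0.8,0,0,0,0,15],[0,-1.4,0,0,0,0,15],[0,-2.0,0,0,0,0,15],[0,-2.6,0,0,0,0,15],[0,-3.0,0,0,0,0,15],[0,-3.2,0,0,0,0,15],[0,-3.2,0,0,0,0,15]]]}}

```text
t: 17.58
ee_pos: [609.7, -68.3, 89.8]
tool_rot: [0.706, -0.036, 0.706, 0.035]
wrist_force: [0.3, -1.5, 3.3]
finger_gap: 23.8
```

```bash
python3 - <<'E'
from h import *
o=env.observe();print(o['t'],o['ee_pos'],o['wrist_force'],o['wrist_torque'],o['tool_rot'],o['finger_gap'])
im,c=snap('wrist','w13')
E
```

```text
17.575 [609.657769   -68.26344853  89.75317073] [ 0.30372314 -1.54705669  3.34987604] [-0.44502065 -0.15196065 -0.03239406] [ 0.70627991 -0.03565101  0.70616174  0.03511819] 23.797293346061586
```

View pics/w13.png

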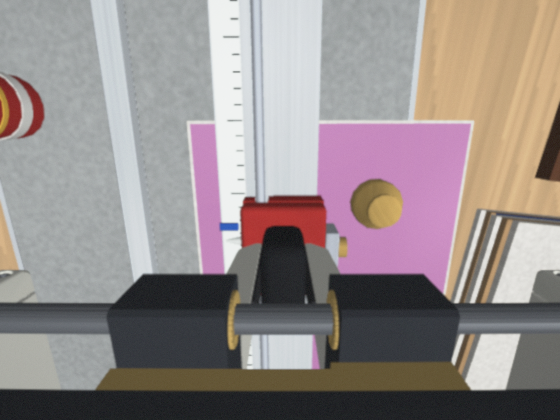

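Call:
{"name": "servo_tool", "arguments": {"rows": [[[0,-0.3,0,0,0,0,15],[0,-0.8,0,0,0,0,15],[0,-1.4,0,0,0,0,15],[0,-2.0,0,0,0,0,15],[0,-2.6,0,0,0,0,15],[0,-3.0,0,0,0,0,15],[0,-3.3,0,0,0,0,15],[0,-3.3,0,0,0,0,15],[0,-3.3,0,0,0,0,15]]]}}

```text
t: 18.75
ee_pos: [622.8, -201.2, 89.8]
tool_rot: [0.706, -0.036, 0.706, 0.035]
wrist_force: [0.1, -3.3, 4.9]
finger_gap: 23.9
```

```bash
python3 - <<'E'
from h import *
o=env.observe();print(o['t'],o['ee_pos'],o['wrist_force'],o['wrist_torque'],o['tool_rot'],o['finger_gap'])
im,c=snap('wrist','w14')
cv2.imwrite('pics/w14a.png',cv2.resize(im[180:290,190:300],None,fx=5,fy=5,interpolation=cv2.INTER_CUBIC)[:,:,::-1])
t,_=snap('top','top14')
cv2.imwrite('pics/top14a.png',cv2.resize(t[150:280,270:430],None,fx=4,fy=4,interpolation=cv2.INTER_CUBIC)[:,:,::-1])
E
```

```text
18.75 [ 622.81611641 -201.18669395   89.7602184 ] [ 0.11763062 -3.28920663  4.89334972] [-0.60143887 -0.13502539 -0.01497817] [ 0.70631386 -0.03554302  0.70615698  0.03463737] 23.941374040500992
```

View pics/w14a.png

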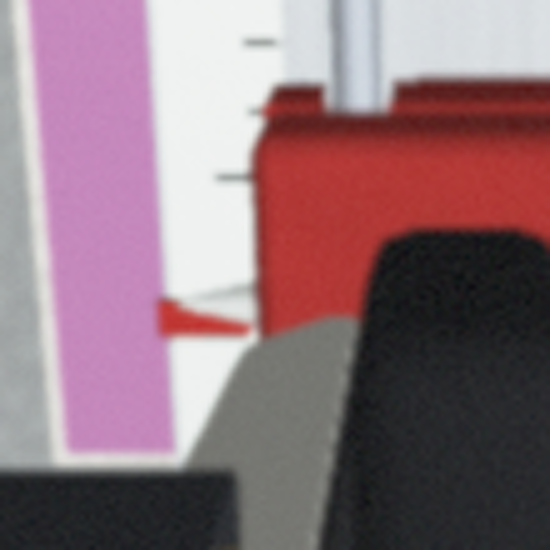

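View pics/top14a.png

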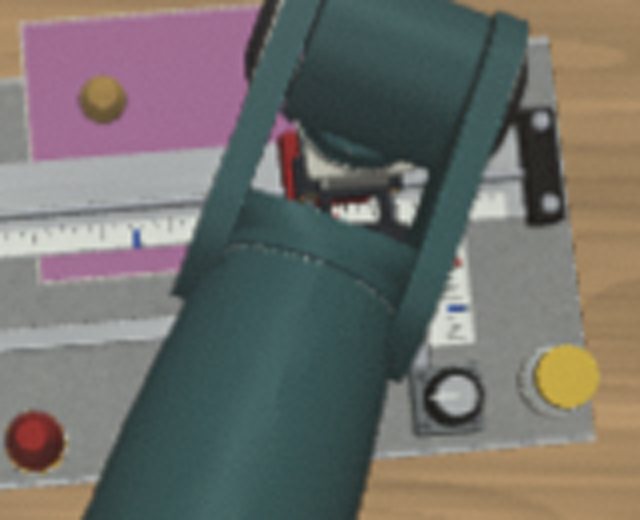

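```bash
python3 - <<'E'
from h import *
_,c=load('w14');_,c7=load('w7')
y=np.radians(5.75);D=np.array([-np.sin(y),np.cos(y),0]);X=np.array([np.cos(y),np.sin(y),0])
p=lambda u,v:(190+u/5,180+v/5)
T=onz(c,*p(178,300),40);
r1=onz(c,*p(161,299),32.5);r2=onz(c,*p(163,336),32.5);r=(r1+r2)/2
print('tip',T,'rider',r,np.linalg.norm(r1-r2),'w7rider',onz(c7,215,126,32.5))
print('dy',(T-r)@D,'dx',(T-r)@X)
tcp=np.array([622.8,-201.2,0])
print('tip rel tcp',(T-tcp)@X,(T-tcp)@D)
w=np.array([584.46,-211.06,0]); print('dy vs w7 rider',(T-w)@D)
E
```

```text
tip [ 582.46633661 -205.42164811   40.        ] rider [ 578.9575196 -211.5335135   32.5      ] 5.913897524415039 w7rider [ 584.46483098 -211.057569     32.5       ]
dy 5.7295720795715335 dx 4.103498405437159
tip rel tcp -40.553684043808765 -0.15945540946379422
dy vs w7 rider 5.809723898283212
```

Call:
{"name": "servo_tool", "arguments": {"rows": [[[0,-0.07,0,0,0,0,15],[0,-0.143,0,0,0,0,15],[0,-0.143,0,0,0,0,15],[0,-0.143,0,0,0,0,15]]]}}

```text
t: 19.35
ee_pos: [623.4, -205.5, 89.8]
tool_rot: [0.706, -0.035, 0.706, 0.035]
wrist_force: [-0.5, 0.6, 5.4]
finger_gap: 24.1
```

```bash
python3 - <<'E'
from h import *
o=env.observe();print(o['t'],o['ee_pos'],o['wrist_force'])
im,c=snap('wrist','w15')
cv2.imwrite('pics/w15a.png',cv2.resize(im[180:290,190:300],None,fx=5,fy=5,interpolation=cv2.INTER_CUBIC)[:,:,::-1])
E
```

```text
19.35 [ 623.44360458 -205.50641112   89.76504007] [-0.54755131  0.62659744  5.42757977]
```

View pics/w15a.png

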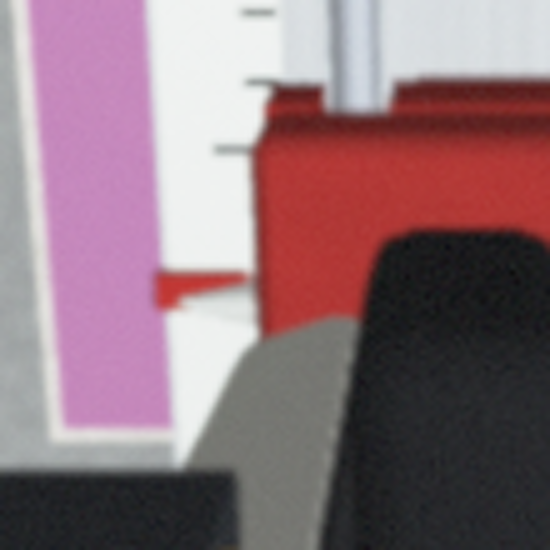

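Call:
{"name": "servo_tool", "arguments": {"rows": [[[-0.01,-0.03,0,0,0,0,15],[-0.01,-0.03,0,0,0,0,15],[-0.01,-0.03,0,0,0,0,15]]]}}

```text
t: 19.77
ee_pos: [623.4, -206.3, 89.8]
tool_rot: [0.706, -0.036, 0.706, 0.035]
wrist_force: [-0.6, -1.6, 1.1]
finger_gap: 23.9
```

```bash
python3 - <<'E'
from h import *
o=env.observe();print(o['t'],o['ee_pos'],o['wrist_force'])
im,c=snap('wrist','w16')
cv2.imwrite('pics/w16a.png',cv2.resize(im[180:290,190:300],None,fx=5,fy=5,interpolation=cv2.INTER_CUBIC)[:,:,::-1])
E
```

```text
19.775 [ 623.35364786 -206.28027604   89.76589049] [-0.60921882 -1.5886669   1.12345938]
```

View pics/w16a.png

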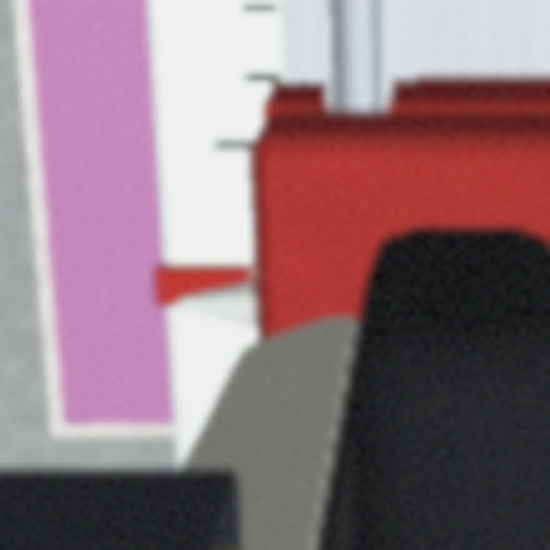

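```bash
python3 - <<'E'
from h import *
y=np.radians(5.75);D=np.array([-np.sin(y),np.cos(y),0]);X=np.array([np.cos(y),np.sin(y),0])
p=lambda u,v:(190+u/5,180+v/5)
for f,t,a,b in(('w15',(178,300),(155,271),(157,309)),('w16',(178,300),(155,267),(157,305))):
    _,c=load(f);T=onz(c,*p(*t),40);r=(onz(c,*p(*a),32.5)+onz(c,*p(*b),32.5))/2
    print(f,T,r,'dy',(T-r)@D,(T-r)@X,'vs w7',(T-[584.46,-211.06,0])@D)
E
```

```text
w15 [ 583.07462906 -209.73563268   40.        ] [ 578.49689064 -211.55653839   32.5       ] dy 1.353109123790548 4.737138629972461 vs w7 1.4565014222227537
w16 [ 582.97687903 -210.53785776   40.        ] [ 578.36692749 -211.72984987   32.5       ] dy 0.7241325159748825 4.706180032908193 vs w7 0.6681061030540307
```

Call:
{"name": "servo_tool", "arguments": {"rows": [[[0,-0.02,0,0,0,0,15],[0,-0.02,0,0,0,0,15],[0,-0.02,0,0,0,0,50],[0,-0.02,0,0,0,0,60],[0,-0.02,0,0,0,0,60],[-0.5,-0.02,0,0,0,0,60],[-1.2,-0.02,0,0,0,0,60],[-2,-0.02,0,0,0,0,60],[-2,-0.02,0,0,0,0,60],[-2,-0.02,0,0,0,0,60]]]}}

```text
t: 21.08
ee_pos: [623.6, -206.6, 170.4]
tool_rot: [0.706, -0.036, 0.706, 0.036]
wrist_force: [0.0, -0.1, -0.4]
finger_gap: 59.7
```

```bash
python3 - <<'E'
from h import *
o=env.observe();print(o['t'],o['ee_pos'],o['wrist_force'],o['finger_gap'])
im,c=snap('wrist','w17')
cv2.imwrite('pics/w17a.png',cv2.resize(im[150:300,200:360],None,fx=5,fy=4,interpolation=cv2.INTER_CUBIC)[:,:,::-1])
E
```

```text
21.075 [ 623.55952853 -206.58143869  170.39854005] [ 0.03914469 -0.07001837 -0.41488221] 59.73856400270731
```

View pics/w17a.png

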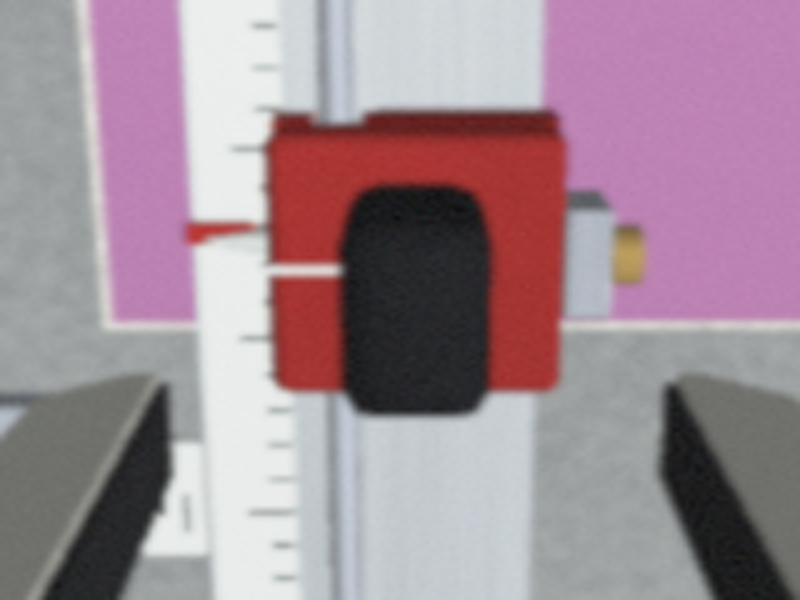

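Call:
{"name": "servo_tool", "arguments": {"rows": [[[-0.3,-0.6,0,0,0,0,60],[-0.6,-1.2,-0.4,0,0,0,60],[-0.6,-1.8,-0.8,0,0,0,60],[-0.6,-2.0,-1.0,0,0,0,60],[-0.6,-2.0,-1.0,0,0,0,60],[-0.6,-2.0,-1.0,0,0,0,60]]]}}

```text
t: 21.88
ee_pos: [592.2, -289.8, 194.0]
tool_rot: [0.706, -0.036, 0.706, 0.036]
wrist_force: [0.2, -0.4, 0.0]
finger_gap: 59.7
```

```bash
python3 - <<'E'
from h import *
o=env.observe();print(o['t'],o['ee_pos'],o['wrist_force'],o['finger_gap'])
im,c=snap('wrist','w18')
cv2.imwrite('pics/w18a.png',cv2.resize(im[100:240,200:360],None,fx=5,fy=4,interpolation=cv2.INTER_CUBIC)[:,:,::-1])
E
```

```text
21.875 [ 592.15861465 -289.76892851  193.98215632] [ 0.15658419 -0.39792283  0.01881022] 59.71835906153538
```

View pics/w18.png

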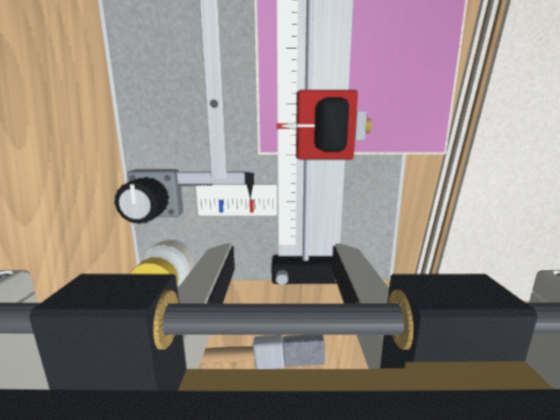

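View pics/w18a.png

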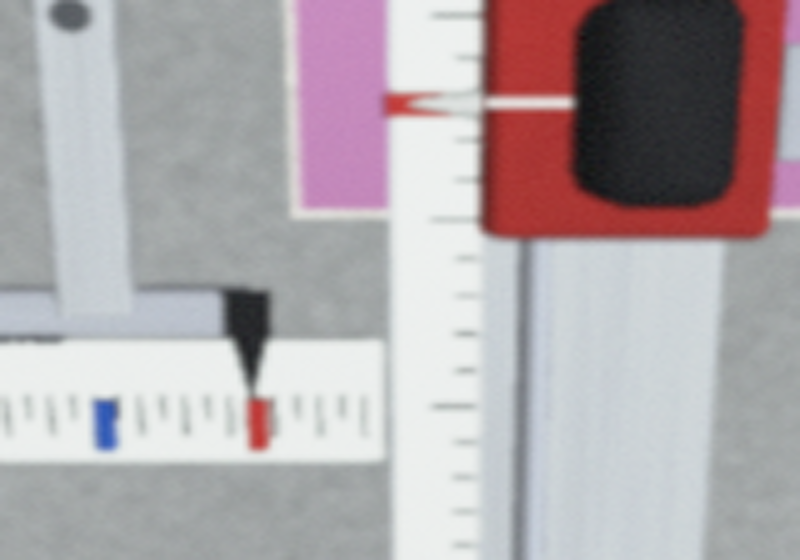

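```bash
python3 - <<'E'
from h import *
im,c=load('w18');print('cam',-c['R'].T@c['t'])
p=lambda u,v:(200+u/5,100+v/4)
R=onz(c,*blobs(im,'red',10,(245,195,258,216))[0][0],25.2);B=onz(c,*blobs(im,'blue',10,(215,195,228,216))[0][0],25.2)
print(blobs(im,'red',10,(245,195,258,216))[0])
x=(R-B)/np.linalg.norm(R-B);print(np.linalg.norm(R-B),np.degrees(np.arctan2(x[1],x[0])))
y=np.radians(5.7);X=np.array([np.cos(y),np.sin(y),0]);D=np.array([-X[1],X[0],0])
for z in(29,30.8,33):
    d=onz(c,*p(251,391),z)-R;print('pointer',z,d@X,d@D)
T=onz(c,*p(408,103),40);r=(onz(c,*p(387,92),32.5)+onz(c,*p(387,117),32.5))/2
print('index dy',(T-r)@D,(T-r)@X,r,T)
_,c17=load('w17');q=lambda u,v:(200+u/5,150+v/4)
T2=onz(c17,*q(203,236),40);r2=(onz(c17,*q(187,222),32.5)+onz(c17,*q(187,245),32.5))/2;print('w17',(T2-r2)@D,(T2-r2)@X)
# head height: body top corners tri
print(tri(ray(c17,*q(203,236)),ray(c,*p(408,103))))
hb=[tri(ray(c17,*q(558,388)),ray(c,*p(770,237))),tri(ray(c17,*q(278,388)),ray(c,*p(484,237)))];print(hb)
E
```

```text
cam [ 584.81714116 -213.61425145  340.87923437]
(array([251.13333333, 205.33333333]), array([250, 200,   3,  12,  30], dtype=int32))
33.74155475920974 6.296464832422795
pointer 29 -0.3530787839113607 9.501424568972457
pointer 30.8 -0.1484081381059625 9.919536787351863
pointer 33 0.10174487343404391 10.430562832037793
index dy 0.30892024296413134 4.262435123372717 [ 579.06287236 -211.78990513   32.5       ] [ 583.27355029 -211.05916833   40.        ]
w17 1.4113086793875282 4.300526382261284
(array([ 582.84921175, -210.87602348,   37.3358429 ]), [0.44091413396090745, 0.44091413396084755])
[(array([ 654.11448951, -234.46848354,   60.49077006]), [0.25927798629899834, 0.2592779862991889]), (array([ 601.08737015, -240.29543117,   58.6488657 ]), [0.3411298943711377, 0.34112989437104063])]
```

```bash
python3 - <<'E'
from h import *
a,_=snap('side','side19');b,_=load('side0')
cv2.imwrite('pics/side19c.png',np.hstack([cv2.resize(b[90:390,150:420],None,fx=1.45,fy=1.45),cv2.resize(a[90:390,150:420],None,fx=1.45,fy=1.45)])[:,:,::-1])
E
```

```text
(no output)
```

View pics/side19c.png

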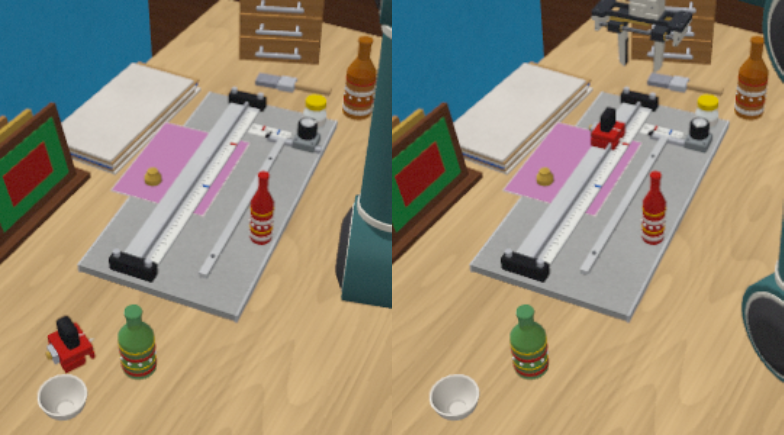

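The side view shows every bystander where it stood at the start, the head sitting on the bar at the red rider, and the gripper clear of everything. Handing in.

```bash
python3 -c "
from rig import env
print(env.finish_job())"
```

```text
the job is handed in; nothing more can be done
None
```

The mount cutter is set for the red size and the job is handed in, at about 22 s of the 72 s allowed. No verdict was reported, so these are my own camera measurements.

- **Margin:** I gripped the black knob and turned it about 119° clockwise. The pointer tip is 0.1 to 0.5 mm short of the red clip (limit 2.5 mm), and I did not push the fence.
- **Cutter head:** I hooked it over the rib on the bare left stretch, about 186 mm left of the middle of the bar. I then slid it about 308 mm along, never lifting it by more than about a millimetre.
- **Index:** From overhead the index is 0.3 mm from the middle of the red rider. A slanted view, where the tip is harder to pick out, gave 1.4 mm. Both are within the 3 mm limit.
- **Seating and line:** Contact force showed the head fully down, with the underside at about 30 mm. Two views put the top of its body at 59 to 60 mm, below the expected 64 mm; I put this down to the rounded edges and the short camera baseline. The head's yaw is 6.3° against about 5.7° for the bar (limit 3.4°).
- **Other disagreement:** The top camera read about 4 mm nearer the robot than the wrist camera, which agreed with itself over two views. I used the wrist camera.
- **Bystanders:** The before and after side views show the paints, bottles, brush and paperweight in the same places. The gripper is open, about 110 mm clear above the head.

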